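# Set up the slotted rack and press the copper ring at the lampworking bench

## Task

Hang every loose hook-tab arm on the slotted rack, each on an upright of its own, pushed in and then down until both hooks are engaged. Then lay the copper ring over the pin of the press anvil, swing the lever down firmly until its pad bears on the ring, and let the lever come back up. Finally hang the ring flat over the peg of any hung arm, and leave the tumbler, the jar and the hand tool where they are.

Things in the scene. Friction and masses are not known exactly. Their poses are not given: they have to be found in the camera images.
- arm0: one of up to three like hook-tab arms (absent: None), aluminium, 260 g, standing on the bench. Origin: underside, below the gripping place; x along the bar to its free end, z up. Bar: x -55 to 70, 30 wide (y), 8 high. Back plate: x -55 to -49, 30 wide, 100 high. Vertical grip rib: 12 thick (y), x -49 to 13, up to z 70; take it from above across its thickness at x = 0.
- arm1: identical to arm0 in shape and frame (None if absent)
- arm2: identical to arm0 in shape and frame (None if absent)
- arm0_tab (a point): on arm0 at x -55, y 0, z 80: underside of the upper hook tab's shank at the plate's back face. The lower tab is the same, 50 lower (z 30). Tabs are 10 wide (y), the shank 8 high, running back 12.5 from the plate, with a lip 5 thick at its rear end that points down 10 below the shank
- arm0_peg (a point): on arm0 at x 50, y 0, z 8: foot of the upright round steel peg, 14 across, 25 high, on the bar's top face. The ring lies on the bar around it
- arm1_tab (a point): on arm1 at x -55, y 0, z 80: underside of the upper hook tab's shank at the plate's back face. The lower tab is the same, 50 lower (z 30). Tabs are 10 wide (y), the shank 8 high, running back 12.5 from the plate, with a lip 5 thick at its rear end that points down 10 below the shank
- arm1_peg (a point): on arm1 at x 50, y 0, z 8: foot of the upright round steel peg, 14 across, 25 high, on the bar's top face. The ring lies on the bar around it
- arm2_tab (a point): on arm2 at x -55, y 0, z 80: underside of the upper hook tab's shank at the plate's back face. The lower tab is the same, 50 lower (z 30). Tabs are 10 wide (y), the shank 8 high, running back 12.5 from the plate, with a lip 5 thick at its rear end that points down 10 below the shank
- arm2_peg (a point): on arm2 at x 50, y 0, z 8: foot of the upright round steel peg, 14 across, 25 high, on the bar's top face. The ring lies on the bar around it
- rack: fixed rack of three flat aluminium uprights, 230 high, 5 thick, 95 apart along y. Origin on the bench, middle of the front face (x = 0); x points out of the front face, away from the robot and turned somewhat; z up. Each upright has two slots one above the other, 15 wide, 25 high: z 135 to 160 and 185 to 210, open behind
- slot0 (a point): upright at rack y = -95: middle of the upper slot's lower edge on the front face (x 0, z 185). An arm hangs with its bar along the rack's +x: bring it with shanks 10 to 17 above the slots' lower edges, push both tabs in along the rack's -x until the plate meets the upright, then lower until the shanks rest on the lower edges, lips behind the upright
- slot1 (a point): upright at rack y = 0: middle of the upper slot's lower edge on the front face (x 0, z 185). A hung arm's tab point lies here, its underside 105 above the bench, sagging forward by up to 0.06 rad
- slot2 (a point): upright at rack y = 95: middle of the upper slot's lower edge on the front face (x 0, z 185). As slot0 and slot1
- ring: copper ring lying flat, 46 outside, 26 inside, 10 thick, 90 g; origin at the centre of its underside, z up
- press: fixed bench lever press; base plate 100 wide (y), 15 high, x -180 to 70. Origin on the bench below the anvil's centre; x points from the hinge past the anvil to where the handle comes down, z up. Anvil: steel disc 40 across, top at z 35, with a locating pin 20 across, 6 high in its middle that the ring fits over
- anvil (a point): centre of the anvil's top face (foot of the locating pin), where the ring's origin belongs while it is pressed
- press_hinge (a point): the lever's hinge at press x -130, y 0, z 60; its axis is the press's y
- press_lever (a joint): lever angle, rad: 0 = raised (85 degrees above level), growing as it swings down towards the press's +x; about 1.48 = level, where its round pad meets a ring on the anvil; 1.51 = stop with no ring. A spring returns it to 0: about 2.5 N at the handle to start it, about 7 N at the bottom; a further 5 N presses the ring well
- lever_grip (a point): on the axis of the lever's handle, a black round bar 16 across, parallel to the hinge axis, 220 from the hinge, reaching from press y -10 to y 82; this point is at y 52. Pinch it from above across the bar (it turns in the fingers) and follow the arc; raised it is 280 above the bench, down 60
- tumbler: bystander: glass tumbler, 64 across, 85 high, origin under its base
- jar: bystander: amber jar, 68 across, 75 high, origin under its base
- pick: bystander: hand tool 190 long lying on the bench
Not all that is in view belongs to the job. What is shaped like the arm1 but blue or green is not meant.

How it is judged (in metres and radians):
On the way, in this order (a step that is already met when the one before it is completed fails the run):
1. every arm present is hung on the rack, hooks engaged ((distance between arm0_tab and slot0 below 0.006 m or distance between arm0_tab and slot1 below 0.006 m or distance between arm0_tab and slot2 below 0.006 m) and angle between each of arm0, arm1, arm2's own z axis and vertical below 0.15 rad and contact force between each of arm0, arm1, arm2 and rack above 0.3 N and (distance between arm1_tab and slot0 below 0.006 m or distance between arm1_tab and slot1 below 0.006 m or distance between arm1_tab and slot2 below 0.006 m) and (distance between arm2_tab and slot0 below 0.006 m or distance between arm2_tab and slot1 below 0.006 m or distance between arm2_tab and slot2 below 0.006 m)), for 0.2 s.
2. the ring lies over the anvil pin and the lever is pressed down on it (horizontal distance between ring and anvil below 0.007 m and z of ring in the frame of press below 0.04 m and value of joint press_lever above 1.42 rad and contact force between ring and press_lever above 3 N).
3. the lever is back up (value of joint press_lever below 0.12 rad), for 0.2 s.
At the end, for the whole second after the job is handed in: Every arm present hangs engaged on the rack (tab point within 6 mm of an upper slot's lower edge, tilt under 0.15 rad). The ring is at rest, flat (0.2 rad), round the peg of a hung arm (10 mm off axis, 6 mm above the bar at most). The lever is up (below 0.12 rad) (all of step 1 and ((horizontal distance between ring and arm0_peg below 0.01 m and z of ring in the frame of arm0_peg between -0.005 and 0.006 m and ((distance between arm0_tab and slot0 below 0.006 m or distance between arm0_tab and slot1 below 0.006 m or distance between arm0_tab and slot2 below 0.006 m) and angle between arm0's own z axis and vertical below 0.15 rad and contact force between arm0 and rack above 0.3 N)) or (horizontal distance between ring and arm1_peg below 0.01 m and z of ring in the frame of arm1_peg between -0.005 and 0.006 m and ((distance between arm1_tab and slot0 below 0.006 m or distance between arm1_tab and slot1 below 0.006 m or distance between arm1_tab and slot2 below 0.006 m) and angle between arm1's own z axis and vertical below 0.15 rad and contact force between arm1 and rack above 0.3 N)) or (horizontal distance between ring and arm2_peg below 0.01 m and z of ring in the frame of arm2_peg between -0.005 and 0.006 m and ((distance between arm2_tab and slot0 below 0.006 m or distance between arm2_tab and slot1 below 0.006 m or distance between arm2_tab and slot2 below 0.006 m) and angle between arm2's own z axis and vertical below 0.15 rad and contact force between arm2 and rack above 0.3 N))) and angle between ring's own z axis and vertical below 0.2 rad and value of joint press_lever below 0.12 rad and linear speed of ring below 0.02 m/s); the robot touches nothing.
It fails at once if the tumbler is pushed more than 3 cm (distance of tumbler from where it was at the start of the episode above 0.03 m).
It fails at once if the jar is pushed more than 3 cm (distance of jar from where it was at the start of the episode above 0.03 m).
It fails at once if the pick is pushed more than 3 cm (distance of pick from where it was at the start of the episode above 0.03 m).
Of arm0, arm1, arm2 only 2 to 3 are there at a start; the rules pass over those that are not, and their reading is None.
At some moment in a run one of ring may be knocked a few centimetres aside while the robot is not near it.
It also fails if it takes over 210 s, if anything falls off the work surface, if the arm or the gripper's body presses on something with over 40 N, if the wrist force passes 120 N, or if a joint passes its speed limit or range.

## Robot

A 7-joint arm with a two-finger parallel gripper is mounted at the origin on the work surface. World frame = base frame: x ahead of the robot, y to its left, z up, the work surface at z = 0. Lengths are in mm, angles in rad, forces in N, time in s.
With the tool pointing down it reaches from about 400 to 850 mm from the base axis. Payload 10.4 kg.
Tool frame: the origin (TCP) lies on the centre line of the jaws, within the pads' length; the fingertips stand manip.tip_extent ahead of it and the grasp point (between the pads) is the TCP (manip.tip_extent is the distance from the TCP to the fingertips, in mm); z points along the fingers, y is the line along which they close (so a half turn about z gives the same grasp; the last joint's range is limited). The gripper opens to 85 mm and grips with 20 to 120 N. Pads are 22 mm wide; open, the fingers measure 114 mm over their backs; the gripper's body (76 mm by 85 mm) begins 54 mm behind the grasp point. The pads swing forward as they close: fully open they stand 13 mm farther back than shut.
Start: joints at [-1.127, 0.332, -0.065, 1.46, 0.022, 1.35, -0.088], TCP at [281.26, 558.159, 250.338] pointing down, gripper open.
Joint ranges: [-2.6, 2.6], [-0.5, 2.12], [-1.47, 1.34], [0.16, 2.42], [-1.27, 4.41], [0.06, 2.06], [-2.6, 2.6]. Speed limits (rad/s): [2.22, 2.22, 2.79, 2.79, 3.14, 3.14, 3.14].

## Interface

Orientations are given as a unit quaternion [w, x, y, z].
In Python, from station import manip gives the robot as it stands.
- The arm moves only by the tool move_arm, never from a script. Its argument "increments" is a list of rows, each a list of 6 numbers: the shift along the world's x, y, z scaled (see below), then the turn, a rotation vector about the world's x, y, z scaled (see below). A call has 1 to 5 rows; each row is the pose to reach, as a shift and turn from the pose commanded when the call began; what a row does not reach only later rows make up. The controller multiplies each number of a shift by 8 cm and each number of a turn by 90 degrees. A row lasts 1/8 s, in which the tool goes at most 62.5 mm and 10.7 degrees, less where a joint would pass 70% of its speed; a pose out of reach is approached as far as the arm can. A call with a number of a shift or a turn outside -1 to 1 is refused whole. A call with a gripper value outside its range is refused whole. "hand" is the opening, from 0 (shut) to 1 (fully open), set as the call begins (left out, the last holds). The fingers move at their own pace and stop on an object; the grip force is fixed at half the most. Time passes only in rows, so rows that repeat a pose let the fingers close. It gives the time, the measured TCP pose, the force, the opening and the grip force at its end, in the units of the state.
- manip.read_state(): the state, without advancing time (a new reading comes with each control period).
- manip.capture(name): name is "scene" or "top" or "wrist"; returns (picture, depth): 400x640x3 uint8, red, green, blue; 400x640 float32, mm along the optical axis (not along the pixel's ray), 0 where there is no reading.
- manip.camera_model(name): a dict with "camera_matrix" (3x3 intrinsics, pixels), "R" (3x3) and "t" (3): a world point X has camera coordinates R X + t; the wrist camera has in their place "T_tool_cam" (4x4, takes a point from camera to tool coordinates, whose origin is the TCP and whose axes are the flange's). Camera axes: x right, y down, z forward; pixel columns grow to the right and rows downward; lengths in mm; the calibration is good to about 2 mm. The wrist camera is an equidistant fisheye: a pixel r from the principal point sees the ray r / f radians off the axis. A picture is of the moment at which its call begins: read the wrist's pose just before it. camera_model takes no time and is no camera call.
- manip.hand_in(): hands the job in; it is judged then, once.
The state is a dict: "clock": time; "joints": joint angles; "dq": joint speeds; "joint_efforts": joint torques, N m; "eef_pos": TCP position; "ee_rot": TCP orientation; "wrist_force": force on the tool from outside, world axes, zero at the start; "torque": the same for the moment, N m; "opening": finger opening in mm; "grip_force": force on a finger pad.
Only numpy, scipy, OpenCV 4.12 (cv2) and the standard library are available. Lean on these libraries where they do the work, as an engineer would, in place of code of your own. Each camera call takes 0.05 s, during which the arm holds its last target. There are 200 camera calls.

## Working session

There is one attempt and no reset: what is moved stays moved. The work goes in short steps, Python scripts to look and compute and a tool call to move; the robot and the scene stay as the last step left them, time stands still between calls to the robot, and variables do not carry over. Pictures are saved under pics/ and viewed, at most 14 in all, crops included, and the job is handed in when it is done.

Besides the shell and the picture viewer there is one more tool, called after "Emit:" as a command line: name --pt "numbers of a row" for each row, then --argument value for the rest. move_arm: Moves the arm, as the interface text tells. Its arguments: {"type":"object","properties":{"increments":{"type":"array","items":{"type":"array","items":{"type":"number","minimum":-1,"maximum":1}}},"hand":{"type":"number"}},"required":["increments"]}

```bash
mkdir -p pics; ls; python3 - <<'E'
from station import manip
import cv2,numpy as np
print(manip.read_state(), manip.tip_extent)
for n in("scene","top"):
    p,d=manip.capture(n); cv2.imwrite(f"pics/{n}0.png",p[:,:,::-1]); np.save(f"pics/{n}0.npy",d)
for n in("scene","top","wrist"): print(n,manip.camera_model(n))
E
```

```text
pics
{'clock': 0.0, 'joints': array([-1.12660982,  0.33290213, -0.0646624 ,  1.4609389 ,  0.02162465,
        1.34993129, -0.08850542]), 'dq': array([-0.00015897,  0.00100507, -0.00020141,  0.00085282,  0.00092924,
        0.00041656, -0.00069973]), 'joint_efforts': array([ 9.27599358e-04, -6.25458455e+01,  4.98419360e-02, -3.91602159e+01,
        1.63327163e-02,  1.00239660e-02, -6.05718151e-05]), 'eef_pos': array([281.13261458, 557.80246406, 249.49809718]), 'ee_rot': array([-1.19712438e-04,  2.31287144e-01,  9.72885249e-01, -7.32214807e-04]), 'wrist_force': array([ 0.34536449, -0.68633955,  0.11300897]), 'torque': array([-0.02010043, -0.01533963, -0.00706137]), 'grip_force': 0.0, 'opening': 85.03187073963126} 19.0
scene {'camera_matrix': array([[481.69106301,   0.        , 320.77093237],
       [  0.        , 481.69106301, 202.7907358 ],
       [  0.        ,   0.        ,   1.        ]]), 'R': array([[-0.03998579,  0.99919234,  0.00397601],
       [ 0.77145857,  0.03340073, -0.63540229],
       [-0.6350219 , -0.02233974, -0.77217105]]), 't': array([ 108.48266603, -341.46203713, 17
[... 236 characters left out ...]
394582],
       [-0.97442841, -0.04667045, -0.21979797],
       [ 0.21973801,  0.00647502, -0.97553743]]), 't': array([ -93.31502201,  605.9720841 , 1314.17385901])}
wrist {'camera_matrix': array([[309.70691629,   0.        , 317.11362721],
       [  0.        , 309.70691629, 199.61965221],
       [  0.        ,   0.        ,   1.        ]]), 'T_tool_cam': array([[ 5.40563267e-04, -9.61373642e-01, -2.75246124e-01,
         6.97622070e+01],
       [ 9.99999691e-01,  3.62595319e-04,  6.97461292e-04,
         6.25282081e-01],
       [-5.70717945e-04, -2.75246416e-01,  9.61373541e-01,
        -1.23773828e+02],
       [ 0.00000000e+00,  0.00000000e+00,  0.00000000e+00,
         1.00000000e+00]])}
```

View pics/scene0.png

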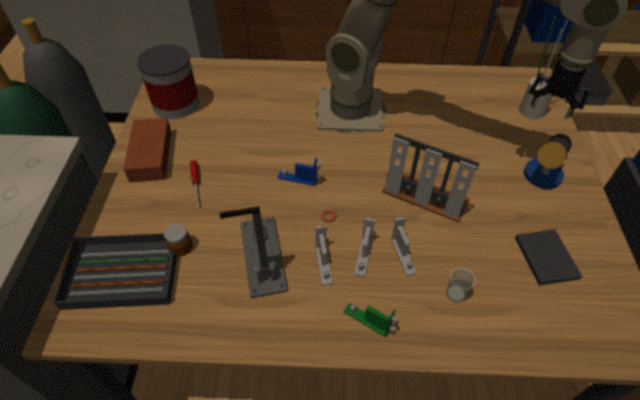

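View pics/top0.png

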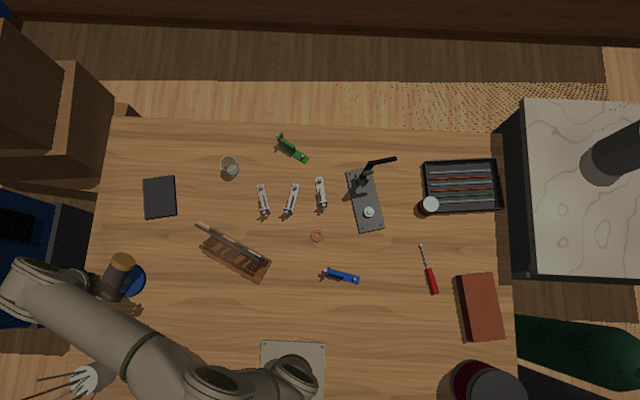

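```bash
cat > h.py <<'E'
from station import manip
import cv2,numpy as np
def world(n,d,px=None):
    m=manip.camera_model(n);K=m["camera_matrix"]
    v,u=np.mgrid[:400,:640]
    c=np.stack([(u-K[0,2])/K[0,0]*d,(v-K[1,2])/K[1,1]*d,d],-1)
    return (c-m["t"])@m["R"]
def atz(n,u,v,z):
    m=manip.camera_model(n);K=m["camera_matrix"]
    r=m["R"].T@np.array([(u-K[0,2])/K[0,0],(v-K[1,2])/K[1,1],1]);o=-m["R"].T@m["t"]
    return o+r*(z-o[2])/r[2]
def proj(n,P):
    m=manip.camera_model(n);c=np.atleast_2d(P)@m["R"].T+m["t"];q=c@m["camera_matrix"].T
    return q[:,:2]/q[:,2:]
E
python3 - <<'E'
from h import *
s=cv2.imread("pics/scene0.png");t=cv2.imread("pics/top0.png")
a=cv2.resize(s[125:305,210:490],None,fx=2.857,fy=2.857,interpolation=cv2.INTER_CUBIC)
cv2.imwrite("pics/c1.png",a)
b=cv2.resize(t[140:290,185:405],None,fx=3.6,fy=3.6,interpolation=cv2.INTER_CUBIC)
cv2.imwrite("pics/c2.png",b)
for n in("scene","top"):
    d=np.load(f"pics/{n}0.npy");W=world(n,d);print(n,W[::40,::80][3:7,2:6].round())
E
```

```text
scene [[[ 168. -640.   69.]
  [  77. -394.   -0.]
  [  78. -108.   12.]
  [  62.  175.    9.]]

 [[ 348. -596.   64.]
  [ 275. -365.   -0.]
  [ 269. -100.    6.]
  [ 409.  133.  158.]]

 [[ 459. -584.    2.]
  [ 444. -340.   -2.]
  [ 435.  -94.   -1.]
  [ 422.  153.   -3.]]

 [[ 613. -542.   11.]
  [ 595. -317.    0.]
  [ 633.  -86.   68.]
  [ 609.  135.   47.]]]
top [[[ 9.430e+02  5.980e+02 -2.000e+00]
  [ 1.303e+03  4.530e+02 -7.490e+02]
  [ 1.327e+03 -4.800e+01 -7.480e+02]
  [ 1.354e+03 -5.490e+02 -7.520e+02]]

 [[ 7.710e+02  5.730e+02 -1.000e+00]
  [ 7.850e+02  2.540e+02  3.000e+00]
  [ 8.030e+02 -6.400e+01 -4.000e+00]
  [ 8.180e+02 -3.850e+02 -3.000e+00]]

 [[ 6.030e+02  5.400e+02  2.400e+01]
  [ 6.240e+02  2.400e+02 -4.000e+00]
  [ 6.320e+02 -7.200e+01  2.500e+01]
  [ 6.530e+02 -3.840e+02  0.000e+00]]

 [[ 4.520e+02  5.260e+02  5.000e+00]
  [ 4.670e+02  2.240e+02  3.000e+00]
  [ 4.810e+02 -7.900e+01  1.000e+00]
  [ 4.970e+02 -3.850e+02 -5.000e+00]]]
```

View pics/c1.png

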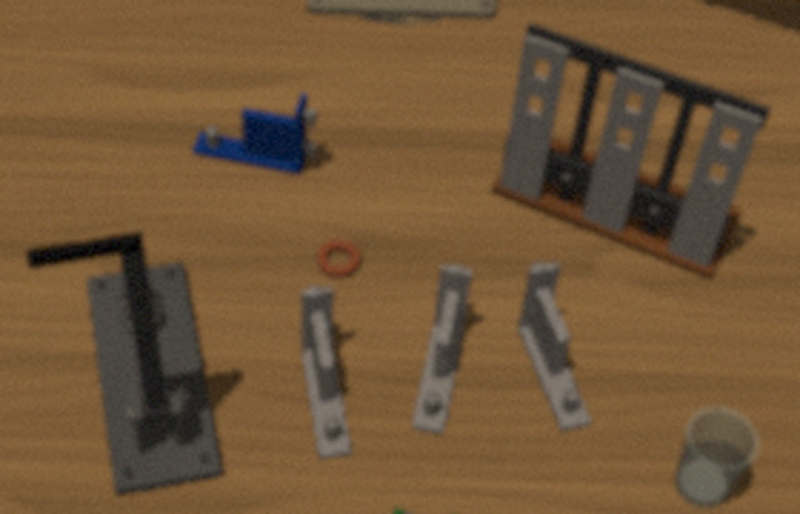

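View pics/c2.png

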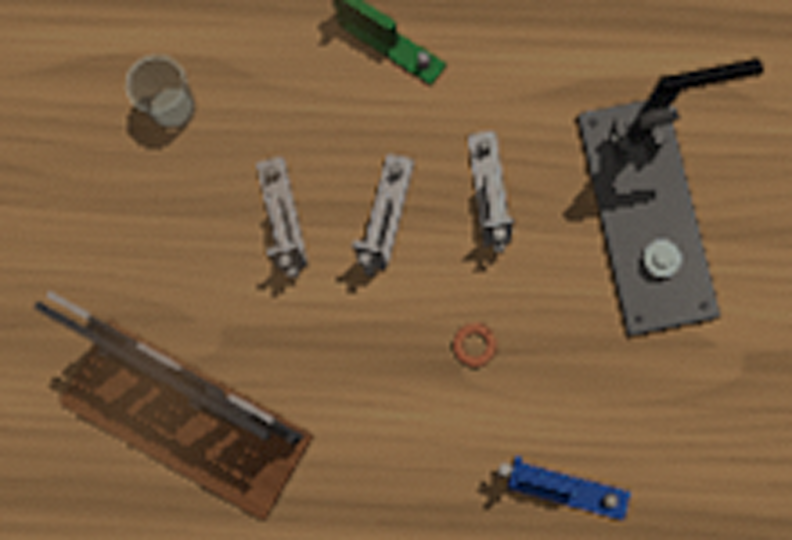

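```bash
cat >> h.py <<'E'
def tri(sc,tp):
    A=[];b=[]
    for n,(u,v) in(("scene",sc),("top",tp)):
        p0=atz(n,u,v,0);p1=atz(n,u,v,100);r=(p1-p0)/np.linalg.norm(p1-p0)
        M=np.eye(3)-np.outer(r,r);A.append(M);b.append(M@p0)
    return np.linalg.lstsq(np.vstack(A),np.hstack(b),rcond=None)[0]
E
python3 - <<'E'
from h import *
S=lambda p:(p[0]/2.857+210-.3,p[1]/2.857+125-.3);T=lambda p:(p[0]/3.6+185-.35,p[1]/3.6+140-.35)
L=[("A peg",(571,398),(272,173),33),("B peg",(433,401),(397,172),33),("C peg",(333,425),(483,147),33),
("A pl",(543,268),(288,252),100),("B pl",(456,269),(370,250),100),("C pl",(317,291),(497,226),100),
("ring",(339,258),(474,345),10),
("r0",(545,40),(70,303),230),("r1",(637,73),(160,357),230),("r2",(737,110),(250,410),230),
("anv",None,(662,257),41),("base c1",(180,267),(717,315),15),("base c2",(120,488),(578,120),15),("base c3",(218,472),(672,108),15),("base c4",(92,285),(630,333),15),("tumb",(705,470),(157,85),0),
("handle L",(35,257),(758,66),280),("handle R",(140,240),(668,85),280)]
for n,s,t,z in L:
    if s: print(n,atz("scene",*S(s),z).round(1)[:2],end=" ")
    print(n,atz("top",*T(t),z).round(1)[:2],tri(S(s),T(t)).round(1) if s else "")
E
```

```text
A peg [676.9 157.9] A peg [667.5 159.3] [670.2 160.5  22.5]
B peg [685.7  27.7] B peg [674.9  26.4] [678.2  28.   21. ]
C peg [715.8 -65.5] C peg [707.  -63.8] [709.9 -64.6  23.2]
A pl [574.9 129.4] A pl [569.2 125.4] [570.5 128.4  94.1]
B pl [579.6  46.4] B pl [575.1  43.7] [576.1  45.5  95.4]
C pl [611.4 -84.8] C pl [605.8 -82.2] [607.2 -83.6  94.3]
ring [500.8 -66. ] ring [496.8 -64.2] [497.4 -65.1   5.7]
r0 [398.2 125.7] r0 [487.5 296.5] [475.5 184.3 329.6]
r1 [439.8 209.4] r1 [443.1 211.5] [442.7 209.6 233. ]
r2 [484.4 296.2] r2 [400.3 128. ] [424.  226.9 170.7]
anv [ 594.3 -256.3] 
base c1 [ 523.6 -229.3] base c1 [ 540.1 -318.8] [ 535.8 -269.9   39.8]
base c2 [ 779.6 -257.7] base c2 [ 747.7 -165.7] [ 763.1 -214.4   -9.3]
base c3 [ 759.4 -169.8] base c3 [ 766.4 -267.8] [ 761.9 -217.    29.2]
base c4 [ 550.5 -316.6] base c4 [ 516.6 -227.5] [ 527.9 -276.5  -13.2]
tumb [729.8 283.7] tumb [770.4 300. ] [754.6 279.2  45. ]
handle L [ 721.2 -304.6] handle L [ 722.2 -307.1] [ 721.7 -305.7  280.8]
handle R [ 700.4 -223.7] handle R [ 700.5 -227.1] [ 700.3 -225.4  280. ]
```

Emit:
move_arm --pt "0 0 0.4 0 0 0" --pt "0.3 -0.5 0.6 0 0 0" --pt "0.65 -1 0.7 0 0 0"

```text
clock: 0.48
eef_pos: [333.4, 477.6, 306.9]
ee_rot: [0.0, 0.231, 0.973, 0.0]
wrist_force: [1.0, -0.0, -0.2]
opening: 85.5
grip_force: 0.0
```

Emit:
move_arm --pt "0.32 -0.5 0.2 0 0 0" --pt "0.65 -1 0.2 0 0 0"

```text
clock: 0.72
eef_pos: [386.2, 397.0, 323.4]
ee_rot: [0.0, 0.231, 0.973, 0.001]
wrist_force: [0.8, 0.1, -0.1]
opening: 85.5
grip_force: 0.0
```

Emit:
move_arm --pt "0.32 -0.5 0 0 0 0" --pt "0.65 -1 0 0 0 0"

```text
clock: 0.98
eef_pos: [437.8, 316.6, 322.1]
ee_rot: [-0.0, 0.231, 0.973, -0.0]
wrist_force: [0.5, 0.1, 0.9]
opening: 85.3
grip_force: 0.0
```

Emit:
move_arm --pt "0.32 -0.5 0 0 0 0" --pt "0.65 -1 0 0 0 0"

```text
clock: 1.23
eef_pos: [489.7, 236.7, 322.1]
ee_rot: [-0.0, 0.231, 0.973, -0.0]
wrist_force: [-0.0, 0.7, -0.2]
opening: 85.3
grip_force: 0.0
```

Emit:
move_arm --pt "0.32 -0.5 0 0 0 0" --pt "0.65 -1 0 0 0 0" --pt "0.65 -1 0 0 0 0"

```text
clock: 1.6
eef_pos: [542.8, 153.8, 321.9]
ee_rot: [0.0, 0.235, 0.972, -0.001]
wrist_force: [-0.3, 0.4, 0.1]
opening: 85.3
grip_force: 0.0
```

```bash
cat >> h.py <<'E'
from scipy.spatial.transform import Rotation as Ro
def wpose():
    s=manip.read_state();q=s["ee_rot"]
    T=np.eye(4);T[:3,:3]=Ro.from_quat([q[1],q[2],q[3],q[0]]).as_matrix();T[:3,3]=s["eef_pos"];return T
def wray(T,u,v):
    m=manip.camera_model("wrist");K=m["camera_matrix"];X=T@m["T_tool_cam"]
    a=np.array([(u-K[0,2])/K[0,0],(v-K[1,2])/K[1,1]]);r=np.hypot(*a)
    d=np.array([*(a/r*np.sin(r)),np.cos(r)]) if r>1e-9 else np.array([0,0,1.])
    return X[:3,3],X[:3,:3]@d
def watz(T,u,v,z):
    o,d=wray(T,u,v);return (o+d*(z-o[2])/d[2])[:2]
def wproj(T,P):
    m=manip.camera_model("wrist");K=m["camera_matrix"];X=np.linalg.inv(T@m["T_tool_cam"])
    c=np.atleast_2d(P)@X[:3,:3].T+X[:3,3];h=np.hypot(c[:,0],c[:,1]);th=np.arctan2(h,c[:,2])
    return np.stack([K[0,2]+K[0,0]*th*c[:,0]/h,K[1,2]+K[1,1]*th*c[:,1]/h],1)
def snap(k):
    T=wpose();p,d=manip.capture("wrist");cv2.imwrite(f"pics/{k}.png",p[:,:,::-1]);np.save(f"pics/{k}_T.npy",T);np.save(f"pics/{k}_d.npy",d);return T
E
python3 - <<'E'
from h import *
T=snap("w1");print(T.round(3)); s=manip.read_state();print(s["joints"],s["clock"])
E
```

```text
[[-8.90000e-01  4.56000e-01 -0.00000e+00  5.42776e+02]
 [ 4.56000e-01  8.90000e-01 -2.00000e-03  1.53805e+02]
 [-1.00000e-03 -2.00000e-03 -1.00000e+00  3.21934e+02]
 [ 0.00000e+00  0.00000e+00  0.00000e+00  1.00000e+00]]
[-0.5941797   0.16448728  0.26615179  1.52609767 -0.04305406  1.45760053
  0.77407808] 1.65
```

View pics/w1.png

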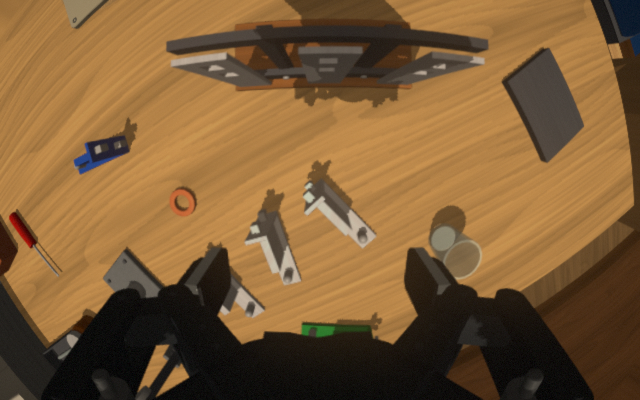

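```bash
python3 - <<'E'
from h import *
i=cv2.imread("pics/w1.png")
a=cv2.resize(i[35:95,165:487],(800,149*1),interpolation=cv2.INTER_CUBIC)
a=cv2.resize(i[35:95,165:487],None,fx=800/322,fy=800/322*1.0,interpolation=cv2.INTER_CUBIC)
b=cv2.resize(i[155:325,160:390],None,fx=2.6,fy=2.6,interpolation=cv2.INTER_CUBIC)
c=np.zeros((600,800,3),np.uint8);c[:a.shape[0],:a.shape[1]]=a[:,:800];c[152:152+b.shape[0],:b.shape[1]]=b[:448]
print(a.shape,b.shape);cv2.imwrite("pics/w1c.png",c)
E
```

```text
(149, 800, 3) (442, 598, 3)
```

View pics/w1c.png

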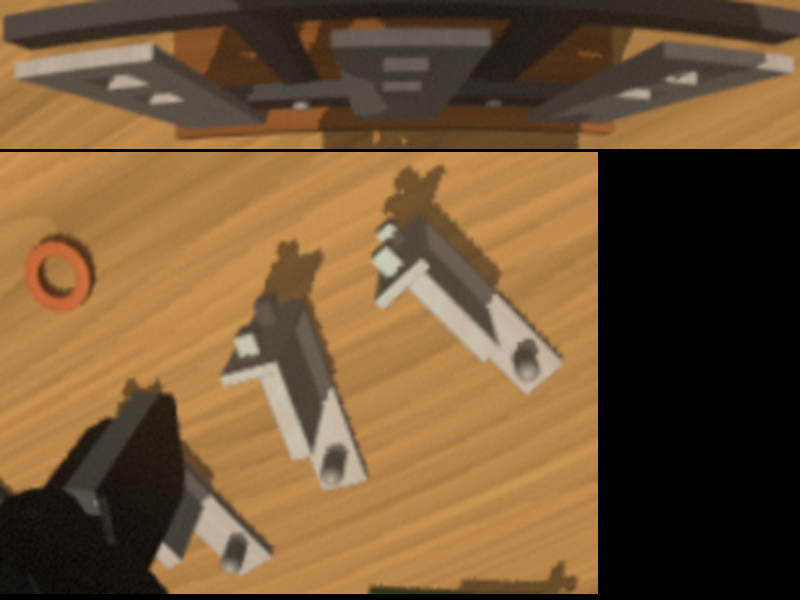

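```bash
python3 - <<'E'
from h import *
T=np.load("pics/w1_T.npy")
R=lambda p:(p[0]/2.484+165-.3,p[1]/2.484+35-.3);B=lambda p:(p[0]/2.6+160-.3,(p[1]-152)/2.6+155-.3)
q={}
for n,p,z in[("L0",(17,76),230),("L1",(158,60),230),("M0",(333,46),230),("M1",(490,46),230),("R0",(663,60),230),("R1",(792,73),230),("sl",(383,72),185),("sr",(428,72),185)]:
    q[n]=watz(T,*R(p),z);print(n,q[n].round(1))
P=np.array([(q[a+"0"]+q[a+"1"])/2 for a in"LMR"]);print(P.round(1),np.linalg.norm(np.diff(P,axis=0),axis=1),[np.arctan2(*(q[a+"1"]-q[a+"0"])) for a in "LMR"])
for n,ps in dict(A=((419,275),(487,355),(527,372),(545,377),(402,283)),B=((268,373),(300,457),(333,480),(346,483),(249,374)),ring=None,C=((0,0),(0,0),(233,565),(254,562),(0,0))).items():
    if ps is None: continue
    r0,r1,pg,e,pl=[watz(T,*B(p),z) for p,z in zip(ps,(70,70,33,8,100))]
    d=(e-(pl+r0)/2);
    for nm,v in(("rib0",r0),("rib1",r1),("peg",pg),("end",e),("plate",pl)):print(n,nm,v.round(1))
    print(n,"yaw",np.arctan2(*(r1-r0)[::-1]),np.arctan2(*(pg-pl)[::-1]))
print("ring",watz(T,*B((60,273)),5).round(1))
E
```

```text
L0 [395.6 109.4]
L1 [416.1 149.3]
M0 [437.5 194.3]
M1 [456.8 233.2]
R0 [480.1 278.5]
R1 [498.5 318.2]
sl [444.2 206.5]
sr [450.9 219.9]
[[405.8 129.4]
 [447.1 213.7]
 [489.3 298.3]] [93.92910828 94.5160437 ] [np.float64(0.4750387688735547), np.float64(0.4595510268606689), np.float64(0.4345557024553947)]
A rib0 [581.8 139.7]
A rib1 [634.9 151.2]
A peg [669.9 163.4]
A end [689.5 170.3]
A plate [573.6 134.9]
A yaw 0.21321354742060455 0.287163639279209
B rib0 [593.3  47.1]
B rib1 [643.4  37.3]
B peg [681.7  32.4]
B end [699.4  29.3]
B plate [580.7  49.7]
B yaw -0.19443541285716312 -0.17022411970426476
C rib0 [358.8  18.2]
C rib1 [358.8  18.2]
C peg [710.6 -58.4]
C end [728.2 -58.3]
C plate [368.5  31.6]
C yaw 0.0 -0.25746798262413145
ring [498.9 -62.3]
```

Emit:
move_arm --pt "0.3 0 -0.2 0 0 0.11" --pt "0.6 -0.05 -0.4 0 0 0.22" --pt "0.99 -0.08 -0.6 0 0 0.33" --pt "0.99 -0.08 -0.8 0 0 0.44" --pt "0.99 -0.08 -1 0 0 0.486"

```text
clock: 2.28
eef_pos: [619.9, 153.3, 241.1]
ee_rot: [-0.001, -0.151, 0.989, 0.0]
wrist_force: [-0.6, 0.0, -0.1]
opening: 85.4
grip_force: 0.0
```

Emit:
move_arm --pt "0 0 -0.5 0 0 0" --pt "0 0 -1 0 0 0" --pt "0 0 -1 0 0 0"

```text
clock: 2.65
eef_pos: [618.0, 152.8, 159.2]
ee_rot: [-0.003, -0.149, 0.989, -0.0]
wrist_force: [-0.5, -1.0, 0.3]
opening: 85.1
grip_force: 0.0
```

```bash
python3 - <<'E'
from h import *
T=snap("w2");print(T.round(3))
i=cv2.imread("pics/w2.png")
for x,y,a in((622,147,.29),):
    c,s=np.cos(a),np.sin(a)
    for px,py,pz in((-49,0,70),(13,0,70),(50,0,33),(70,15,8),(70,-15,8),(-55,15,100),(-55,-15,100),(-49,-15,100)):
        u=wproj(T,[x+c*px-s*py,y+s*px+c*py,pz])[0];cv2.circle(i,tuple(int(k) for k in u.round()),2,(0,0,255),-1)
cv2.imwrite("pics/w2c.png",cv2.resize(i[100:400,160:480],None,fx=2,fy=2,interpolation=cv2.INTER_CUBIC))
E
```

```text
[[-9.56000e-01 -2.94000e-01 -6.00000e-03  6.17967e+02]
 [-2.94000e-01  9.56000e-01 -1.00000e-03  1.52781e+02]
 [ 6.00000e-03  1.00000e-03 -1.00000e+00  1.59175e+02]
 [ 0.00000e+00  0.00000e+00  0.00000e+00  1.00000e+00]]
```

View pics/w2c.png

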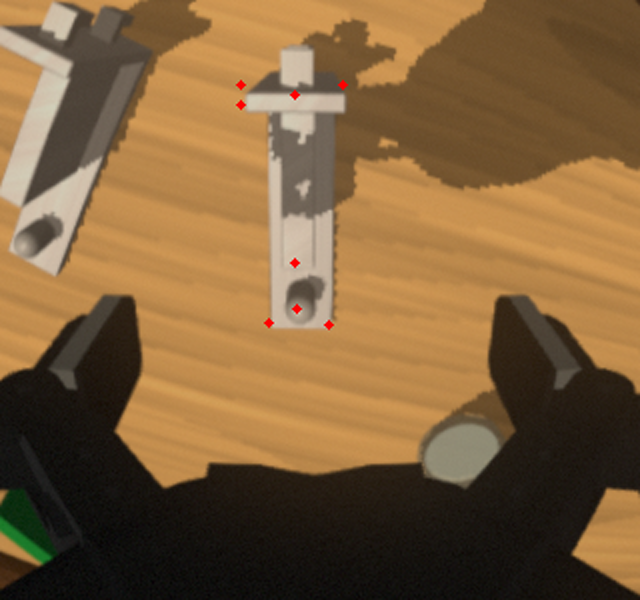

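Emit:
move_arm --pt "0.05 -0.04 -0.4 0 0 0" --pt "0.07 -0.05 -0.75 0 0 0" --pt "0.07 -0.05 -0.75 0 0 0" --pt "0.07 -0.05 -0.75 0 0 0"

```text
clock: 3.2
eef_pos: [627.2, 148.4, 104.9]
ee_rot: [0.001, -0.148, 0.989, 0.0]
wrist_force: [0.1, 0.8, 0.7]
opening: 85.7
grip_force: 0.0
```

```bash
python3 - <<'E'
from h import *
for _ in range(2): manip.capture("top")
print(wpose().round(3))
E
```

```text
[[-9.56000e-01 -2.93000e-01  3.00000e-03  6.27126e+02]
 [-2.93000e-01  9.56000e-01  1.00000e-03  1.48310e+02]
 [-3.00000e-03  0.00000e+00 -1.00000e+00  1.04630e+02]
 [ 0.00000e+00  0.00000e+00  0.00000e+00  1.00000e+00]]
```

Emit:
move_arm --pt "-0.04 0 -0.35 0 0 0" --pt "-0.04 0 -0.68 0 0 0" --pt "-0.04 0 -0.68 0 0 0"

```text
clock: 3.68
eef_pos: [622.0, 147.7, 47.3]
ee_rot: [-0.001, -0.148, 0.989, -0.0]
wrist_force: [0.5, -0.0, -0.4]
opening: 85.4
grip_force: 0.0
```

Emit:
move_arm --hand 0 --pt "0 0 0 0 0 0" --pt "0 0 0 0 0 0" --pt "0 0 0 0 0 0" --pt "0 0 0 0 0 0" --pt "0 0 0 0 0 0"

```text
clock: 4.3
eef_pos: [623.2, 147.9, 48.5]
ee_rot: [0.0, -0.148, 0.989, 0.0]
wrist_force: [-0.9, -0.4, 3.2]
opening: 11.2
grip_force: 59.4
```

Emit:
move_arm --pt "0 0 0.5 0 0 0" --pt "-0.1 0.2 1 0 0 0" --pt "-0.1 0.4 1 0 0 0"

```text
clock: 4.68
eef_pos: [616.2, 180.7, 131.2]
ee_rot: [0.003, -0.148, 0.989, 0.001]
wrist_force: [0.6, 0.4, -2.0]
opening: 11.4
grip_force: 58.9
```

Emit:
move_arm --pt "-0.1 0.2 0.2 0 0 -0.11" --pt "-0.2 0.4 0.48 0 0 -0.22" --pt "-0.3 0.7 0.48 0 0 -0.33" --pt "-0.4 0.9 0.48 0 0 -0.44" --pt "-0.4 0.9 0.48 0 0 -0.48"

```text
clock: 5.3
eef_pos: [581.1, 254.1, 164.4]
ee_rot: [-0.001, 0.227, 0.974, -0.001]
wrist_force: [-0.0, -1.6, -2.5]
opening: 11.4
grip_force: 58.6
```

Emit:
move_arm --pt "0 0 0 0 0 0" --pt "0 0 0 0 0 0"

```text
clock: 5.55
eef_pos: [582.7, 251.4, 165.5]
ee_rot: [-0.0, 0.226, 0.974, -0.0]
wrist_force: [0.3, 0.1, -2.0]
opening: 11.3
grip_force: 58.6
```

```bash
python3 - <<'E'
from h import *
T=snap("w3");print(T.round(3))
i=cv2.imread("pics/w3.png")
cv2.imwrite("pics/w3c.png",cv2.resize(i[0:200,170:440],None,fx=2.96,fy=2.96,interpolation=cv2.INTER_CUBIC))
E
```

```text
[[-8.98000e-01  4.41000e-01 -1.00000e-03  5.82703e+02]
 [ 4.41000e-01  8.98000e-01 -1.00000e-03  2.51367e+02]
 [ 1.00000e-03 -1.00000e-03 -1.00000e+00  1.65484e+02]
 [ 0.00000e+00  0.00000e+00  0.00000e+00  1.00000e+00]]
```

View pics/w3c.png

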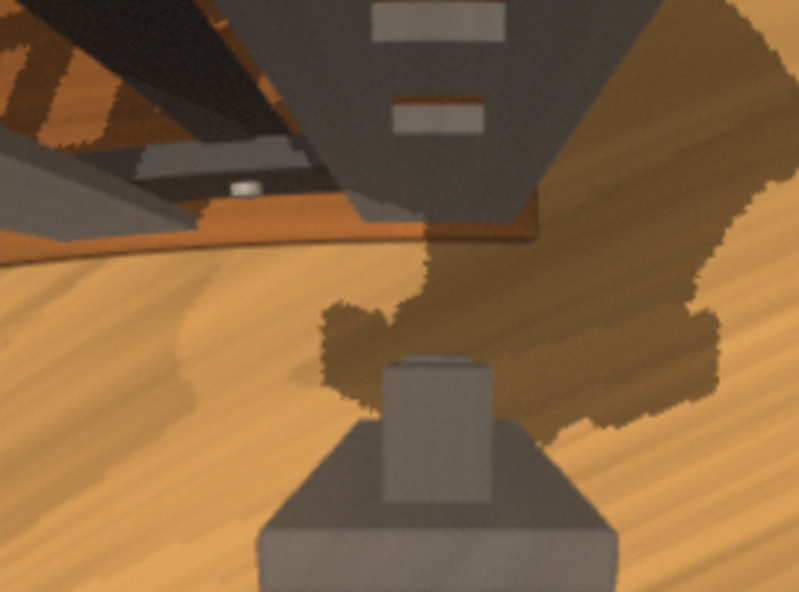

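Emit:
move_arm --pt "-0.22 0.11 0 0 0 0" --pt "-0.4 0.197 0 0 0 0" --pt "-0.45 0.22 0 0 0 0" --pt "-0.45 0.22 0 0 0 0"

```text
clock: 6.1
eef_pos: [546.6, 269.7, 166.6]
ee_rot: [0.0, 0.226, 0.974, 0.0]
wrist_force: [0.9, 0.1, -2.5]
opening: 11.2
grip_force: 58.6
```

Emit:
move_arm --pt "-0.06 0.03 0 0 0 0" --pt "-0.1 0.05 0 0 0 0" --pt "-0.1 0.05 0 0 0 0"

```text
clock: 6.48
eef_pos: [538.7, 273.5, 166.3]
ee_rot: [-0.0, 0.227, 0.974, 0.0]
wrist_force: [0.9, -0.3, -2.7]
opening: 11.3
grip_force: 58.6
```

Emit:
move_arm --pt "-0.03 0.015 0 0 0 0" --pt "-0.03 0.015 0 0 0 0"

```text
clock: 6.72
eef_pos: [537.8, 273.7, 166.5]
ee_rot: [0.001, 0.227, 0.974, 0.0]
wrist_force: [5.5, -1.6, -4.2]
opening: 11.1
grip_force: 58.8
```

Emit:
move_arm --pt "-0.02 0.01 0 0 0 0" --pt "-0.02 0.01 0 0 0 0"

```text
clock: 6.98
eef_pos: [537.7, 273.5, 166.6]
ee_rot: [0.003, 0.228, 0.974, 0.0]
wrist_force: [13.0, -2.8, -7.3]
opening: 11.3
grip_force: 58.7
```

Emit:
move_arm --pt "0.03 -0.015 -0.08 0 0 0" --pt "0.03 -0.015 -0.15 0 0 0" --pt "0.03 -0.015 -0.15 0 0 0"

```text
clock: 7.35
eef_pos: [537.7, 273.5, 153.7]
ee_rot: [0.0, 0.227, 0.974, -0.0]
wrist_force: [4.9, -1.0, -5.0]
opening: 11.3
grip_force: 59.2
```

Emit:
move_arm --pt "0 0 -0.02 0 0 0" --pt "0 0 -0.02 0 0 0"

```text
clock: 7.6
eef_pos: [537.8, 273.7, 153.3]
ee_rot: [0.001, 0.227, 0.974, 0.0]
wrist_force: [3.4, -4.8, 3.1]
opening: 11.6
grip_force: 60.3
```

Emit:
move_arm --hand 0.75 --pt "0 0 0 0 0 0" --pt "0 0 0 0 0 0" --pt "0 0 0 0 0 0" --pt "0 0 0 0 0 0"

```text
clock: 8.1
eef_pos: [537.1, 274.3, 152.6]
ee_rot: [-0.0, 0.227, 0.974, 0.0]
wrist_force: [-0.3, 0.2, 0.3]
opening: 64.5
grip_force: 0.0
```

Emit:
move_arm --pt "0 0 0.3 0 0 0" --pt "0 0 0.7 0 0 0" --pt "0 0 1 0 0 0" --pt "0 0 1 0 0 0"

```text
clock: 8.6
eef_pos: [538.1, 274.6, 234.6]
ee_rot: [0.001, 0.227, 0.974, 0.001]
wrist_force: [0.6, 0.2, -0.9]
opening: 63.9
grip_force: 0.0
```

```bash
python3 - <<'E'
from h import *
T=snap("w4");print(T.round(3))
i=cv2.imread("pics/w4.png")
cv2.imwrite("pics/w4c.png",i[0:400,100:540])
E
```

```text
[[-8.97000e-01  4.42000e-01  3.00000e-03  5.38067e+02]
 [ 4.42000e-01  8.97000e-01  2.00000e-03  2.74609e+02]
 [-2.00000e-03  3.00000e-03 -1.00000e+00  2.34632e+02]
 [ 0.00000e+00  0.00000e+00  0.00000e+00  1.00000e+00]]
```

View pics/w4c.png

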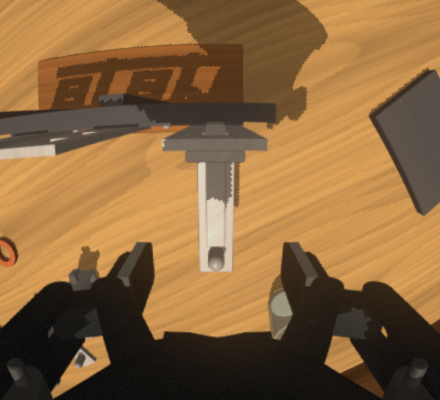

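Emit:
move_arm --pt "0.2 -0.3 0 0 0 0.06" --pt "0.3 -0.65 0 0 0 0.12" --pt "0.4 -0.98 0 0 0 0.18"

```text
clock: 9.02
eef_pos: [569.0, 194.7, 231.1]
ee_rot: [-0.001, 0.086, 0.996, -0.001]
wrist_force: [0.5, 0.2, -0.7]
opening: 64.1
grip_force: 0.0
```

Emit:
move_arm --pt "0.2 -0.5 0 0 0 0" --pt "0.4 -0.98 0 0 0 0"

```text
clock: 9.28
eef_pos: [601.0, 116.1, 231.3]
ee_rot: [-0.001, 0.087, 0.996, -0.0]
wrist_force: [0.2, 0.1, -0.2]
opening: 64.0
grip_force: 0.0
```

Emit:
move_arm --pt "0.2 -0.5 -0.3 0 0 0" --pt "0.39 -0.95 -0.9 0 0 0" --pt "0.39 -0.95 -0.9 0 0 0" --pt "0.39 -0.95 -0.9 0 0 0"

```text
clock: 9.78
eef_pos: [632.1, 42.0, 160.1]
ee_rot: [-0.001, 0.087, 0.996, 0.0]
wrist_force: [0.5, 1.4, 1.2]
opening: 64.0
grip_force: 0.0
```

```bash
cat > fit.py <<'E'
from h import *
def fit(k,x,y,a):
    T=snap(k);i=cv2.imread(f"pics/{k}.png");c,s=np.cos(a),np.sin(a)
    for px,py,pz in((-49,0,70),(13,6,70),(13,-6,70),(50,0,33),(70,15,8),(70,-15,8),(-55,15,100),(-55,-15,100),(-49,15,100),(-49,-15,100)):
        u=wproj(T,[x+c*px-s*py,y+s*px+c*py,pz])[0];cv2.circle(i,tuple(int(q) for q in u.round()),1,(0,0,255),-1)
    cv2.imwrite(f"pics/{k}c.png",cv2.resize(i[100:300,180:460],None,fx=2.8,fy=2.8,interpolation=cv2.INTER_CUBIC));print(T.round(3))
E
python3 -c "
from fit import *
fit('w5',633,40.5,-.175)"
```

```text
[[-9.85000e-01  1.73000e-01 -1.00000e-03  6.32122e+02]
 [ 1.73000e-01  9.85000e-01  0.00000e+00  4.20500e+01]
 [ 1.00000e-03  0.00000e+00 -1.00000e+00  1.60113e+02]
 [ 0.00000e+00  0.00000e+00  0.00000e+00  1.00000e+00]]
```

View pics/w5c.png

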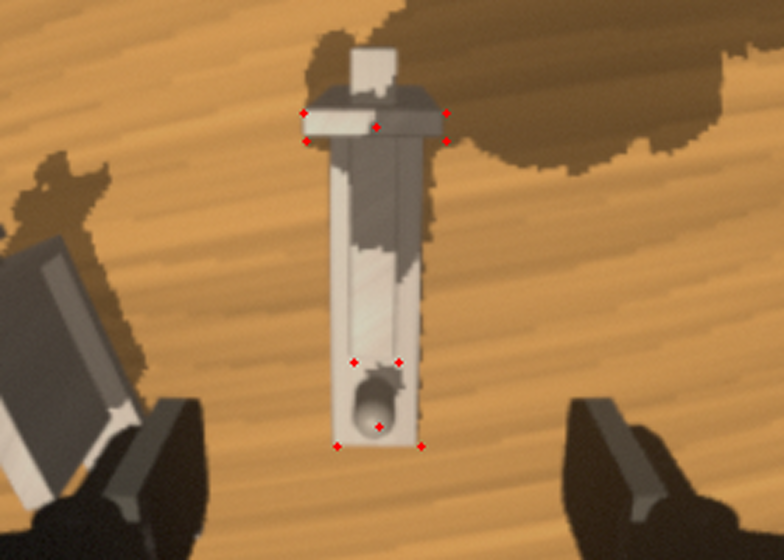

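Emit:
move_arm --pt "0 -0.03 -0.5 0 0 0" --pt "0 -0.03 -0.9 0 0 0" --pt "0 -0.03 -0.9 0 0 0"

```text
clock: 10.2
eef_pos: [631.2, 40.5, 87.5]
ee_rot: [-0.002, 0.086, 0.996, -0.0]
wrist_force: [-0.7, -0.1, 1.0]
opening: 64.2
grip_force: 0.0
```

Emit:
move_arm --pt "0 0 -0.25 0 0 0" --pt "0 0 -0.5 0 0 0" --pt "0 0 -0.5 0 0 0"

```text
clock: 10.58
eef_pos: [631.3, 39.0, 46.9]
ee_rot: [-0.001, 0.087, 0.996, -0.0]
wrist_force: [-0.6, -0.2, 1.2]
opening: 63.8
grip_force: 0.0
```

Emit:
move_arm --hand 0 --pt "0 0 0 0 0 0" --pt "0 0 0 0 0 0" --pt "0 0 0 0 0 0" --pt "0 0 0 0 0 0" --pt "0 0 0 0 0 0"

```text
clock: 11.2
eef_pos: [632.9, 39.0, 49.3]
ee_rot: [0.0, 0.087, 0.996, 0.0]
wrist_force: [-0.6, 0.1, 6.0]
opening: 11.3
grip_force: 59.4
```

Emit:
move_arm --pt "0 0 0.5 0 0 0" --pt "0 0 0.95 0 0 0" --pt "-0.3 0.5 1 0 0 -0.1" --pt "-0.3 0.6 1 0 0 -0.1"

```text
clock: 11.7
eef_pos: [606.8, 90.7, 128.6]
ee_rot: [-0.001, 0.164, 0.986, 0.001]
wrist_force: [-0.5, 0.5, -2.6]
opening: 11.5
grip_force: 59.0
```

Emit:
move_arm --pt "-0.4 0.5 0.3 0 0 -0.08" --pt "-0.85 0.99 0.48 0 0 -0.08" --pt "-0.85 0.99 0.48 0 0 -0.08" --pt "-0.85 0.99 0.48 0 0 -0.08"

```text
clock: 12.2
eef_pos: [540.4, 165.7, 166.7]
ee_rot: [-0.0, 0.226, 0.974, -0.0]
wrist_force: [0.7, -1.0, -2.8]
opening: 11.4
grip_force: 59.2
```

```bash
python3 - <<'E'
from h import *
T=snap("w6");print(T.round(3))
i=cv2.imread("pics/w6.png")
cv2.imwrite("pics/w6c.png",cv2.resize(i[0:200,170:440],None,fx=2.96,fy=2.96,interpolation=cv2.INTER_CUBIC))
E
```

```text
[[-8.98000e-01  4.41000e-01 -0.00000e+00  5.40362e+02]
 [ 4.41000e-01  8.98000e-01 -1.00000e-03  1.65655e+02]
 [ 0.00000e+00 -1.00000e-03 -1.00000e+00  1.66680e+02]
 [ 0.00000e+00  0.00000e+00  0.00000e+00  1.00000e+00]]
```

View pics/w6c.png

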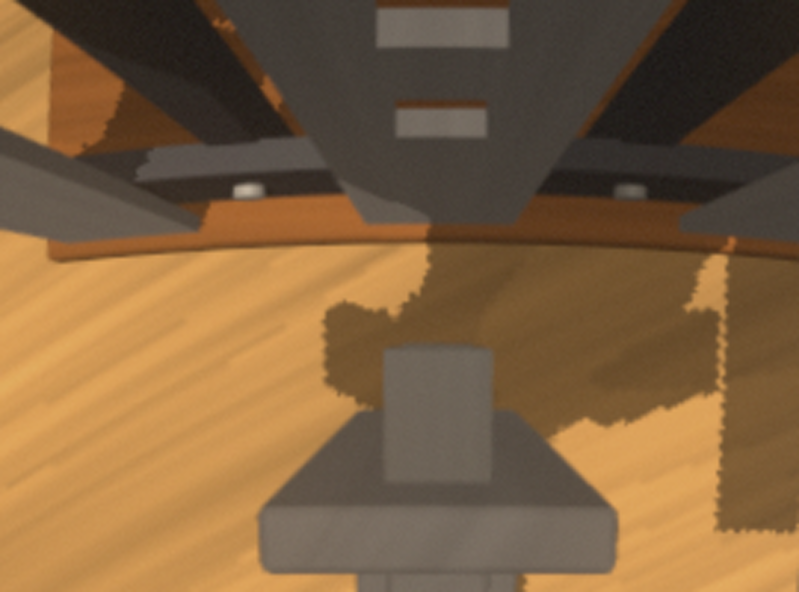

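Emit:
move_arm --pt "-0.22 0.117 0 0 0 0" --pt "-0.4 0.204 0 0 0 0" --pt "-0.445 0.227 0 0 0 0" --pt "-0.445 0.227 0 0 0 0"

```text
clock: 12.75
eef_pos: [504.8, 184.5, 167.3]
ee_rot: [0.0, 0.226, 0.974, 0.0]
wrist_force: [0.3, -1.5, -3.1]
opening: 11.2
grip_force: 59.1
```

Emit:
move_arm --pt "-0.045 0.022 0 0 0 0" --pt "-0.09 0.044 0 0 0 0" --pt "-0.09 0.044 0 0 0 0"

```text
clock: 13.12
eef_pos: [497.6, 187.9, 167.2]
ee_rot: [0.0, 0.227, 0.974, 0.0]
wrist_force: [0.0, -0.1, -2.5]
opening: 11.4
grip_force: 59.2
```

Emit:
move_arm --pt "-0.03 0.015 0 0 0 0" --pt "-0.03 0.015 0 0 0 0"

```text
clock: 13.38
eef_pos: [497.5, 187.7, 167.5]
ee_rot: [0.002, 0.228, 0.974, 0.0]
wrist_force: [12.6, -3.2, -8.5]
opening: 11.4
grip_force: 58.8
```

Emit:
move_arm --pt "0.02 -0.01 -0.08 0 0 0" --pt "0.02 -0.01 -0.15 0 0 0" --pt "0.02 -0.01 -0.16 0 0 0"

```text
clock: 13.75
eef_pos: [497.5, 187.8, 154.3]
ee_rot: [0.001, 0.227, 0.974, 0.0]
wrist_force: [3.2, -2.9, 3.0]
opening: 11.6
grip_force: 60.4
```

Emit:
move_arm --pt "0 0 -0.02 0 0 0" --pt "0 0 -0.02 0 0 0"

```text
clock: 14.0
eef_pos: [497.8, 187.9, 153.9]
ee_rot: [0.001, 0.227, 0.974, 0.0]
wrist_force: [2.1, -5.0, 9.8]
opening: 11.4
grip_force: 61.6
```

Emit:
move_arm --hand 0.75 --pt "0 0 0.01 0 0 0" --pt "0 0 0.01 0 0 0" --pt "0 0 0.01 0 0 0" --pt "0 0 0.01 0 0 0"

```text
clock: 14.5
eef_pos: [496.7, 188.3, 153.3]
ee_rot: [-0.0, 0.227, 0.974, -0.0]
wrist_force: [1.3, 0.0, 0.4]
opening: 63.9
grip_force: 0.0
```

Emit:
move_arm --pt "0 0 0.3 0 0 0" --pt "0 0 0.7 0 0 0" --pt "0 0 1 0 0 0" --pt "0 0 1 0 0 0"

```text
clock: 15.0
eef_pos: [497.7, 188.6, 235.2]
ee_rot: [0.001, 0.227, 0.974, 0.001]
wrist_force: [0.0, 0.5, -0.3]
opening: 63.9
grip_force: 0.0
```

Emit:
move_arm --pt "0.25 -0.4 0 0 0 0.1" --pt "0.51 -0.81 0 0 0 0.2"

```text
clock: 15.25
eef_pos: [537.6, 123.0, 232.5]
ee_rot: [-0.001, 0.068, 0.998, -0.0]
wrist_force: [0.4, 0.2, -0.2]
opening: 64.2
grip_force: 0.0
```

Emit:
move_arm --pt "0.25 -0.4 0 0 0 0.1" --pt "0.51 -0.81 0 0 0 0.208"

```text
clock: 15.5
eef_pos: [578.6, 57.7, 232.3]
ee_rot: [-0.001, -0.095, 0.996, -0.0]
wrist_force: [0.3, 0.8, -0.1]
opening: 63.9
grip_force: 0.0
```

Emit:
move_arm --pt "0.25 -0.4 0 0 0 0" --pt "0.51 -0.81 0 0 0 0"

```text
clock: 15.75
eef_pos: [619.4, -7.1, 232.3]
ee_rot: [-0.001, -0.092, 0.996, 0.0]
wrist_force: [-0.3, -0.3, -0.3]
opening: 64.0
grip_force: 0.0
```

Emit:
move_arm --pt "0.25 -0.4 -0.3 0 0 0" --pt "0.52 -0.81 -0.9 0 0 0" --pt "0.52 -0.81 -0.9 0 0 0" --pt "0.52 -0.81 -0.9 0 0 0"

```text
clock: 16.25
eef_pos: [660.6, -70.5, 161.0]
ee_rot: [-0.001, -0.092, 0.996, 0.0]
wrist_force: [-0.4, -0.6, 0.5]
opening: 63.8
grip_force: 0.0
```

```bash
python3 -c "
from fit import *
fit('w7',662.5,-70.5,.184)
i=cv2.imread('pics/w7.png');j=cv2.imread('pics/w7c.png')
cv2.imwrite('pics/w7c.png',np.vstack([j[::1,:],np.zeros((0,784,3),np.uint8)]))
"
```

```text
[[-9.83000e-01 -1.83000e-01 -1.00000e-03  6.60634e+02]
 [-1.83000e-01  9.83000e-01  0.00000e+00 -7.05330e+01]
 [ 1.00000e-03  0.00000e+00 -1.00000e+00  1.60978e+02]
 [ 0.00000e+00  0.00000e+00  0.00000e+00  1.00000e+00]]
```

View pics/w7c.png

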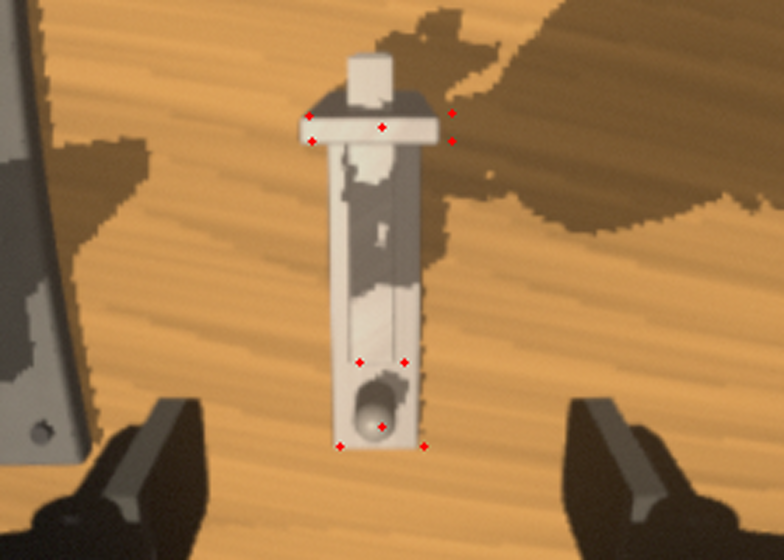

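Emit:
move_arm --pt "0.03 -0.03 -0.5 0 0 0" --pt "0.03 -0.03 -0.9 0 0 0" --pt "0.03 -0.03 -0.9 0 0 0"

```text
clock: 16.68
eef_pos: [662.2, -71.8, 88.6]
ee_rot: [-0.001, -0.092, 0.996, 0.001]
wrist_force: [0.5, 0.7, 0.2]
opening: 63.7
grip_force: 0.0
```

Emit:
move_arm --pt "0 0 -0.25 0 0 0" --pt "0 0 -0.5 0 0 0" --pt "0 0 -0.5 0 0 0"

```text
clock: 17.05
eef_pos: [662.2, -73.1, 47.7]
ee_rot: [-0.001, -0.092, 0.996, 0.0]
wrist_force: [-0.7, 0.3, 0.5]
opening: 63.9
grip_force: 0.0
```

Emit:
move_arm --hand 0 --pt "0 0 0 0 0 0" --pt "0 0 0 0 0 0" --pt "0 0 0 0 0 0" --pt "0 0 0 0 0 0" --pt "0 0 0 0 0 0"

```text
clock: 17.68
eef_pos: [663.7, -73.5, 50.2]
ee_rot: [0.001, -0.092, 0.996, -0.0]
wrist_force: [-0.3, -0.4, 4.9]
opening: 11.3
grip_force: 59.4
```

Emit:
move_arm --pt "0 0 0.5 0 0 0" --pt "-0.03 0 0.95 0 0 0" --pt "-0.06 0 1 0 0 0" --pt "-0.06 0 1 0 0 0"

```text
clock: 18.18
eef_pos: [657.8, -73.1, 128.4]
ee_rot: [-0.001, -0.092, 0.996, 0.0]
wrist_force: [-0.4, 0.2, -3.0]
opening: 11.3
grip_force: 59.0
```

Emit:
move_arm --pt "-0.5 0.5 0.2 0 0 -0.1" --pt "-1 0.97 0.4 0 0 -0.2"

```text
clock: 18.42
eef_pos: [576.4, 5.1, 159.3]
ee_rot: [-0.002, 0.068, 0.998, -0.001]
wrist_force: [1.1, 1.6, -1.4]
opening: 11.2
grip_force: 59.3
```

Emit:
move_arm --pt "-0.5 0.5 0.07 0 0 -0.1" --pt "-1 0.96 0.07 0 0 -0.21" --pt "-1 0.96 0.07 0 0 -0.21" --pt "-1 0.96 0.07 0 0 -0.21" --pt "-1 0.96 0.07 0 0 -0.21"

```text
clock: 19.05
eef_pos: [498.9, 79.8, 166.6]
ee_rot: [-0.0, 0.229, 0.974, -0.001]
wrist_force: [0.4, 0.0, -2.5]
opening: 11.7
grip_force: 59.3
```

```bash
python3 - <<'E'
from h import *
T=snap("w8");print(T.round(3))
def an(k,rows):
    i=cv2.imread(f"pics/{k}.png").astype(int)
    for v in rows: print(k,v,i[v,290:350].sum(1)//3)
for k in("w6","w8"): an(k,(9,41,130))
E
```

```text
[[-8.96000e-01  4.45000e-01 -0.00000e+00  4.98911e+02]
 [ 4.45000e-01  8.96000e-01 -1.00000e-03  7.98470e+01]
 [-0.00000e+00 -1.00000e-03 -1.00000e+00  1.66598e+02]
 [ 0.00000e+00  0.00000e+00  0.00000e+00  1.00000e+00]]
w6 9 [ 59  59  60  60  61  60  66  88 103 104 105 103 105 104 106 105 106 104
 104 103 104 102 101 102 100 103 103 105 104 101 102 103 104 103 103 105
 104 107 107 106 106 104 104 103 103 104 105 106 106 106 105  91  66  57
  61  60  59  60  59  60]
w6 41 [ 63  61  63  62  65  66  63  62  63  62  63  62  66  77  98 105 104 105
 104 106 105 107 106 106 104 105 104 104 104 103 104 106 106 106 109 109
 108 108 107 108 105 106 107 100  81  64  60  63  63  62  63  60  63  61
  62  61  60  61  59  62]
w6 130 [ 84  85  82  84  83  84  82  82  80  90  97  99  99 101 101  99  98  98
  99  99 100 100  99  98  97  98  98  99 100  99  99 100  99  99  97  98
  98 101  98  97 100  97  95  97  98  93  86  82  81  81  81  81  81  82
  82  81  81  81  82  83]
w8 9 [ 63  62  62  62  62  62  77  95 103 105 104 105 105 105 105 104 104 105
 103 103 103 103 102 102 101 102 102 102 102 103 103 103 103 103 105 103
 104 105 104 106 103 103 102 103 103 102 104 104 102 105 101  76  61  57
  58  57  59  58  59  58]
w8 41 [ 66  66  67  66  65  65  66  64  65  64  63  64  66  85  99 106 105 104
 105 103 105 107 106 106 105 105 103 104 103 105 104 104 107 106 108 107
 106 105 105 109 104 104 105  95  77  63  61  63  60  63  62  60  61  60
  63  62  59  60  59  61]
w8 130 [ 88  90  90  89  90  90  88  89  88  94  98  98  99  99  96  98  98  98
  98 100  99  98  99  99  98  98  97  98  98  99  97  99  97  98  97  97
  96  97 100  98  98  95  96  96  96  92  83  81  81  82  80  81  80  80
  80  80  79  81  81  81]
```

Emit:
move_arm --pt "-0.22 0.117 0 0 0 0" --pt "-0.4 0.204 0 0 0 0" --pt "-0.446 0.227 0 0 0 0" --pt "-0.446 0.227 0 0 0 0"

```text
clock: 19.6
eef_pos: [463.2, 98.7, 167.2]
ee_rot: [0.0, 0.228, 0.974, 0.0]
wrist_force: [-0.7, -0.4, -1.8]
opening: 11.5
grip_force: 59.3
```

Emit:
move_arm --pt "-0.045 0.022 0 0 0 0" --pt "-0.09 0.044 0 0 0 0" --pt "-0.09 0.044 0 0 0 0"

```text
clock: 19.98
eef_pos: [455.5, 102.8, 167.2]
ee_rot: [0.0, 0.228, 0.974, 0.0]
wrist_force: [-0.1, 0.8, -1.9]
opening: 11.2
grip_force: 59.3
```

Emit:
move_arm --pt "-0.03 0.015 0 0 0 0" --pt "-0.03 0.015 0 0 0 0"

```text
clock: 20.23
eef_pos: [455.3, 102.8, 167.6]
ee_rot: [0.002, 0.229, 0.973, 0.0]
wrist_force: [11.9, -4.7, -8.8]
opening: 11.5
grip_force: 58.7
```

Emit:
move_arm --pt "0.02 -0.01 -0.08 0 0 0" --pt "0.02 -0.01 -0.15 0 0 0" --pt "0.02 -0.01 -0.15 0 0 0"

```text
clock: 20.6
eef_pos: [455.3, 102.9, 155.1]
ee_rot: [0.001, 0.228, 0.974, 0.0]
wrist_force: [5.9, -1.4, -3.2]
opening: 11.5
grip_force: 59.6
```

Emit:
move_arm --pt "0 0 -0.02 0 0 0" --pt "0 0 -0.02 0 0 0"

```text
clock: 20.85
eef_pos: [455.6, 103.0, 154.7]
ee_rot: [0.001, 0.228, 0.974, 0.0]
wrist_force: [1.3, -4.6, 10.9]
opening: 11.4
grip_force: 61.7
```

Emit:
move_arm --hand 0.75 --pt "0 0 0.01 0 0 0" --pt "0 0 0.01 0 0 0" --pt "0 0 0.01 0 0 0" --pt "0 0 0.01 0 0 0"

```text
clock: 21.35
eef_pos: [454.6, 103.2, 154.2]
ee_rot: [-0.0, 0.228, 0.974, -0.0]
wrist_force: [0.2, 1.1, -0.2]
opening: 64.3
grip_force: 0.0
```

Emit:
move_arm --pt "0 0 0.3 0 0 0" --pt "0 0 0.7 0 0 0" --pt "0 0 1 0 0 0" --pt "0 0 1 0 0 0"

```text
clock: 21.85
eef_pos: [455.6, 103.4, 235.8]
ee_rot: [0.001, 0.228, 0.974, 0.001]
wrist_force: [-0.2, 0.1, -0.8]
opening: 63.6
grip_force: 0.0
```

Emit:
move_arm --pt "0.15 -0.5 0 0 0 -0.05" --pt "0.3 -1 0 0 0 -0.1"

```text
clock: 22.1
eef_pos: [478.6, 22.4, 233.4]
ee_rot: [-0.0, 0.304, 0.953, -0.0]
wrist_force: [1.5, 0.7, 0.8]
opening: 63.8
grip_force: 0.0
```

Emit:
move_arm --pt "0.25 -0.5 0 0 0 -0.1" --pt "0.5 -1 0 0 0 -0.2" --pt "0.5 -1 0 0 0 -0.3" --pt "0.5 -1 0 0 0 -0.4" --pt "0.5 -1 0 0 0 -0.45"

```text
clock: 22.72
eef_pos: [518.3, -57.0, 233.1]
ee_rot: [-0.0, 0.616, 0.787, -0.001]
wrist_force: [0.3, -0.4, 0.8]
opening: 64.2
grip_force: 0.0
```

```bash
python3 - <<'E'
from h import *
T=snap("w9");print(T.round(3))
i=cv2.imread("pics/w9.png")
cv2.imwrite("pics/w9v.png",i)
p,d=manip.capture("scene");cv2.imwrite("pics/scene1.png",p[:,:,::-1]);W=world("scene",d)
for n,(x,y) in dict(s2=(489,298),s1=(447,213.5),s0=(405.8,129.4)).items():
    a=.4595;R=np.array([[np.cos(a),-np.sin(a)],[np.sin(a),np.cos(a)]])
    L=(W[...,:2]-[x,y])@np.array([[np.cos(-a),-np.sin(-a)],[np.sin(-a),np.cos(-a)]])
    m=(abs(L[...,1])<5)&(L[...,0]>35)&(L[...,0]<65)&(W[...,2]>60);m2=(abs(L[...,1])<13)&(L[...,0]>105)&(L[...,0]<125)&(W[...,2]>60)
    print(n,m.sum(),np.percentile(W[...,2][m],[10,50,90]).round(),m2.sum(),np.median(W[...,2][m2]))
hsv=cv2.cvtColor(i,cv2.COLOR_BGR2HSV);
k=cv2.imread("pics/w1.png");print("ring hsv",cv2.cvtColor(k,cv2.COLOR_BGR2HSV)[200,172:195].tolist()[:6])
m=(cv2.inRange(hsv,(0,140,120),(10,255,255)))
n,l,st,ce=cv2.connectedComponentsWithStats(m)
for j in range(1,n):
    if st[j,4]>40: print(st[j],ce[j],watz(T,*ce[j],5).round(1))
E
```

```text
[[-2.40000e-01  9.71000e-01 -2.00000e-03  5.18321e+02]
 [ 9.71000e-01  2.40000e-01 -0.00000e+00 -5.69700e+01]
 [-0.00000e+00 -2.00000e-03 -1.00000e+00  2.33144e+02]
 [ 0.00000e+00  0.00000e+00  0.00000e+00  1.00000e+00]]
s2 47 [112. 169. 175.] 95 109.96432586247849
s1 60 [112. 157. 175.] 88 110.28030502729163
s0 72 [111. 151. 174.] 79 111.0051333510693
ring hsv [[10, 185, 197], [11, 182, 191], [10, 181, 149], [11, 175, 89], [14, 162, 93], [16, 157, 127]]
[281 158  21  25  58] [287.94827586 166.87931034] [483.8 -56.3]
[154 384  17   8  84] [161.6547619 387.1547619] [ 324.9 -524.7]
```

View pics/w9v.png

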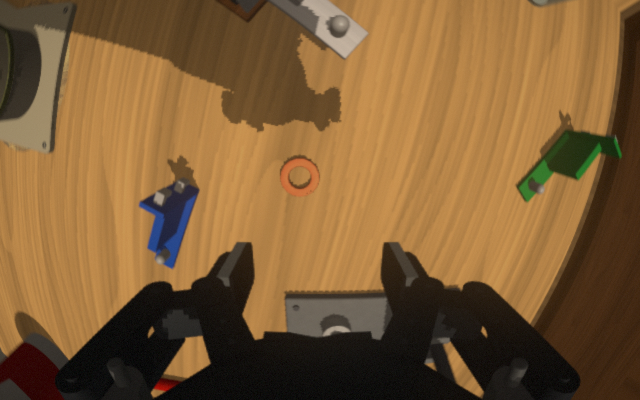

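```bash
python3 - <<'E'
from h import *
T=np.load("pics/w9_T.npy")
i=cv2.imread("pics/w9.png");lab=cv2.cvtColor(i,cv2.COLOR_BGR2LAB).astype(int)
s=lab[150:205,270:330];m=((s[...,1]>158)).astype(np.uint8);print(s[7:50:7,::6,1])
for th in(152,156,160):
    m=(s[...,1]>th).astype(np.uint8);n,l,st,ce=cv2.connectedComponentsWithStats(m);j=1+st[1:,4].argmax()
    c,_=cv2.findContours((l==j).astype(np.uint8),0,2);(x,y),r=cv2.minEnclosingCircle(c[0]);print(th,st[j],x+270,y+150,r,watz(T,x+270,y+150,8).round(1),watz(T,x+270,y+150,3).round(1))
print(watz(T,300,177,7))
E
```

```text
[[141 140 139 138 138 140 138 141 141 141]
 [140 140 139 161 158 156 157 157 141 141]
 [141 140 160 157 139 140 141 156 148 142]
 [141 141 160 150 140 140 141 160 154 142]
 [142 140 155 158 139 137 141 157 143 141]
 [141 141 141 153 160 158 156 148 142 141]
 [141 141 141 139 141 140 140 140 141 140]]
152 [ 10   9  39  37 711] 299.20053482055664 176.95989227294922 19.228784561157227 [499.2 -64.1] [499.1 -65.2]
156 [ 11   9  35  37 491] 299.06164360046387 176.71917724609375 18.66808319091797 [498.9 -63.9] [498.9 -65. ]
160 [12 15  5 13 17] 284.0 171.0 6.324655532836914 [480.5 -61.5] [480.2 -62.5]
[500.05600679 -64.18564595]
```

Emit:
move_arm --pt "-0.12 -0.05 -0.4 0 0 0" --pt "-0.24 -0.09 -1 0 0 0" --pt "-0.24 -0.09 -1 0 0 0"

```text
clock: 23.2
eef_pos: [496.9, -64.2, 151.6]
ee_rot: [-0.002, 0.614, 0.789, -0.002]
wrist_force: [0.1, -0.0, 0.9]
opening: 63.9
grip_force: 0.0
```

Emit:
move_arm --pt "0 0 -0.5 0 0 0" --pt "0 0 -1 0 0 0" --pt "0 0 -1 0 0 0" --pt "0 0 -1 0 0 0"

```text
clock: 23.7
eef_pos: [501.1, -64.1, 76.5]
ee_rot: [0.001, 0.615, 0.789, 0.001]
wrist_force: [0.2, -0.3, 0.9]
opening: 63.9
grip_force: 0.0
```

```bash
python3 - <<'E'
from h import *
T=snap("w10");print(T.round(3))
i=cv2.imread("pics/w10.png");lab=cv2.cvtColor(i,cv2.COLOR_BGR2LAB).astype(int)
for th in(152,156):
    m=(lab[...,1]>th).astype(np.uint8);n,l,st,ce=cv2.connectedComponentsWithStats(m)
    for j in range(1,n):
        if st[j,4]>300:
            c,_=cv2.findContours((l==j).astype(np.uint8),0,2);(x,y),r=cv2.minEnclosingCircle(c[0]);print(th,st[j],x,y,r,watz(T,x,y,8).round(1))
E
```

```text
[[-2.44000e-01  9.70000e-01  2.00000e-03  5.01054e+02]
 [ 9.70000e-01  2.44000e-01  0.00000e+00 -6.41440e+01]
 [-1.00000e-03  2.00000e-03 -1.00000e+00  7.64510e+01]
 [ 0.00000e+00  0.00000e+00  0.00000e+00  1.00000e+00]]
152 [ 280  195   68   58 1827] 313.3507385253906 221.0 33.88627243041992 [499.2 -64. ]
156 [ 280  196   67   57 1593] 313.19696044921875 220.5 33.64960861206055 [499.  -63.7]
```

Emit:
move_arm --pt "-0.025 0 -0.35 0 0 0" --pt "-0.025 0 -0.65 0 0 0" --pt "-0.025 0 -0.65 0 0 0"

```text
clock: 24.12
eef_pos: [497.7, -63.9, 22.8]
ee_rot: [-0.0, 0.615, 0.789, -0.0]
wrist_force: [0.3, 0.2, 0.5]
opening: 64.1
grip_force: 0.0
```

Emit:
move_arm --pt "0 0 -0.01 0 0 0" --pt "0 0 -0.01 0 0 0"

```text
clock: 24.38
eef_pos: [498.5, -64.0, 22.8]
ee_rot: [0.001, 0.615, 0.789, 0.001]
wrist_force: [-0.4, -0.1, -0.4]
opening: 64.1
grip_force: 0.0
```

Emit:
move_arm --pt "0 0 -0.03 0 0 0" --pt "0 0 -0.03 0 0 0"

```text
clock: 24.62
eef_pos: [497.6, -64.0, 19.2]
ee_rot: [0.0, 0.615, 0.789, 0.0]
wrist_force: [-0.7, -0.1, -0.0]
opening: 63.9
grip_force: 0.0
```

Emit:
move_arm --hand 0 --pt "0 0 0 0 0 0" --pt "0 0 0 0 0 0" --pt "0 0 0 0 0 0" --pt "0 0 0 0 0 0"

```text
clock: 25.12
eef_pos: [497.7, -64.1, 19.9]
ee_rot: [-0.0, 0.615, 0.789, 0.0]
wrist_force: [-4.3, 1.1, 13.4]
opening: 43.1
grip_force: 59.0
```

Emit:
move_arm --pt "0 0 0.2 0 0 0" --pt "0 0 0.6 0 0 0" --pt "0 0 1 0 0 0" --pt "0 0 1 0 0 0"

```text
clock: 25.62
eef_pos: [499.1, -64.2, 101.8]
ee_rot: [0.002, 0.615, 0.789, 0.002]
wrist_force: [-0.2, 0.3, -1.5]
opening: 43.0
grip_force: 61.1
```

```bash
cat >ring.py <<'E'
from h import *
def ring(k,z=None):
    T=snap(k);s=manip.read_state();print(T[:3,3].round(1),s["opening"],s["grip_force"])
    i=cv2.imread(f"pics/{k}.png");lab=cv2.cvtColor(i,cv2.COLOR_BGR2LAB).astype(int);d=np.load(f"pics/{k}_d.npy")
    m=(lab[...,1]>150).astype(np.uint8);n,l,st,ce=cv2.connectedComponentsWithStats(m)
    for j in range(1,n):
        if st[j,4]>300:
            print(st[j],ce[j].round(1),"depth",np.percentile(d[l==j],[5,50,95]).round(1),"xy at z",watz(T,*(st[j,:2]+st[j,2:4]/2),T[2,3]-12 if z is None else z).round(1))
    return T,i,d
E
python3 -c "
from ring import *
T,i,d=ring('w11')
import numpy as np
# expected projection of ring top, tool x offsets
for z in (-10,-20): print(wproj(T,[(T@[a,b,19.9+z+0,1])[:3] for a,b in((0,0),(23,0),(-23,0),(13,0))]).round(1))
"
```

```text
[499.1 -64.2 101.8] 42.79393064430275 61.10595569014549
[ 274  262   85   40 1548] [317.1 284.7] depth [148.6 151.5 154. ] xy at z [502.3 -75.7]
[[316.1 263.2]
 [316.  218.6]
 [316.1 302. ]
 [316.  238.7]]
[[316.  273.4]
 [316.  226.4]
 [316.1 313.5]
 [316.  247.6]]
```

```bash
cat >>ring.py <<'E'
def blob3(k,th=150):
    T=np.load(f"pics/{k}_T.npy");i=cv2.imread(f"pics/{k}.png");d=np.load(f"pics/{k}_d.npy")
    lab=cv2.cvtColor(i,cv2.COLOR_BGR2LAB).astype(int);m=(lab[...,1]>th).astype(np.uint8)
    n,l,st,ce=cv2.connectedComponentsWithStats(m);j=1+st[1:,4].argmax();v,u=np.nonzero(l==j)
    M=manip.camera_model("wrist");X=M["T_tool_cam"];P=[]
    for a,b in zip(u,v):
        o,r=wray(np.linalg.inv(X),a,b); P.append(r*d[b,a]/r[2])
    return l==j,(np.array(P)@X[:3,:3].T+X[:3,3])
E
python3 - <<'E'
from ring import *
m,P=blob3("w11");print(np.percentile(P,[1,10,50,90,99],axis=0).round(1))
for r in range(255,310,4): print(r,"".join("#" if x else "." for x in m[r,265:370:2]))
E
```

```text
[[-23.3 -20.3   8.5]
 [-19.7 -15.7   9.2]
 [-13.1   0.5  10. ]
 [ -4.8  16.3  10.8]
 [ -0.1  20.   12.3]]
255 .....................................................
259 .....................................................
263 ........................................####.........
267 ........................................####.........
271 .....#########.........................######........
275 .....##########.......................#########......
279 ......###########...................###########......
283 .......#############.............#############.......
287 .........###################################.........
291 ...........###############################...........
295 ..............#########################..............
299 ..................################...................
303 .....................................................
307 .....................................................
```

Emit:
move_arm --pt "0.2 -0.4 0.3 0 0 0" --pt "0.44 -0.91 0.6 0 0 0"

```text
clock: 25.92
eef_pos: [532.6, -136.5, 146.8]
ee_rot: [-0.001, 0.614, 0.789, -0.0]
wrist_force: [1.2, 0.2, -1.7]
opening: 43.0
grip_force: 61.2
```

Emit:
move_arm --pt "0.22 -0.45 0 0 0 0" --pt "0.44 -0.91 0 0 0 0"

```text
clock: 26.18
eef_pos: [568.2, -210.5, 146.3]
ee_rot: [-0.001, 0.615, 0.789, -0.0]
wrist_force: [0.3, 0.2, -1.2]
opening: 42.8
grip_force: 61.2
```

Emit:
move_arm --pt "0.22 -0.45 0 0 0 0" --pt "0.44 -0.91 0 0 0 0" --pt "0.44 -0.91 0 0 0 0" --pt "0.44 -0.91 0 0 0 0"

```text
clock: 26.68
eef_pos: [602.6, -281.9, 145.9]
ee_rot: [-0.001, 0.615, 0.789, -0.0]
wrist_force: [-0.0, 0.9, -0.6]
opening: 42.8
grip_force: 61.3
```

```bash
python3 - <<'E'
from ring import *
T=snap("w12");print(T.round(3))
i=cv2.imread("pics/w12.png");g=i.astype(int)
e=wproj(T,[597,-253,41])[0];print(e)
u,v=e.round().astype(int);print(g[v-40:v+41:4,u-44:u+45:4].sum(2)//3)
E
```

```text
[[-2.44000e-01  9.70000e-01 -2.00000e-03  6.02626e+02]
 [ 9.70000e-01  2.44000e-01  1.00000e-03 -2.81910e+02]
 [ 1.00000e-03 -2.00000e-03 -1.00000e+00  1.45905e+02]
 [ 0.00000e+00  0.00000e+00  0.00000e+00  1.00000e+00]]
[318.71073428 168.30868287]
[[ 69  67  70  68  70  69  69  70  71  70  67  70  72  70  70  71  71  72
   71  72  72  70  78]
 [ 67  70  70  69  71  68  69  68  72  69  68  69  71  71  71  69  71  71
   72  72  71  73 112]
 [ 67  67  70  70  68  70  69  70  69  70  71  70  70  73  70  71  71  72
   72  71  72  71 116]
 [ 69  67  70  68  69  69  68  69  69  71  70  71  71  72  70  72  71  71
   73  71  72  72  77]
 [ 69  68  68  71  69  69  68  70  67  71  76  75  72  70  71  72  69  71
   71  73  73  71 110]
 [ 71  70  69  70  67  71  69  74 101 101 102 104 102  98  74  71  71  71
   72  70  71  91 125]
 [ 70  71  69  69  69  70  81 104 106 100 101 103 103 105 103  77  73  72
   73  71  74 123 125]
 [ 70  70  70  70  68  72 104 101 105  99 102 104 103 106 105 100  96  74
   73  72 109 126 126]
 [ 71  70  70  70  70  98 102 101 105  87  97  98  88 105 104 100  99 119
 
[... 486 characters left out ...]
126 124 124 124 124]
 [126 125 117  85  74 121 214 214 210 180 122 104 103 206 202 219 135 125
  125 124 123 123 124]
 [125 126 125 127 122  78 100 111 105  99 102 105 102 225 225 183 127 129
  127 126 125 123 124]
 [127 125 126 127 126 126 126 120 104 100 102 107 206 223 140 125 126 128
  130 127 126 126 126]
 [129 128 126 127 128 126 129 129 129 126 119 143 129 127 128 127 128 129
  128 128 125 127 125]
 [129 130 127 127 128 129 129 128 128 127 127 126 125 125 127 127 127 128
  128 126 126 124 126]
 [129 128 128 127 129 128 130 128 129 128 128 127 126 127 127 129 127 127
  129 129 126 127 124]
 [129 127 127 128 129 130 129 126 129 128 128 127 129 130 131 128 129 128
  131 131 126 128 125]]
```

```bash
python3 - <<'E'
from ring import *
T=np.load("pics/w12_T.npy");i=cv2.imread("pics/w12.png")
g=cv2.GaussianBlur(cv2.cvtColor(i,cv2.COLOR_BGR2GRAY),(0,0),.8).astype(np.float32)
G=np.hypot(cv2.Sobel(g,5,1,0),cv2.Sobel(g,5,0,1));G=np.minimum(G,60)
t=np.linspace(0,2*np.pi,90,endpoint=False)
def sc(x,y,r,z):
    uv=wproj(T,np.stack([x+r*np.cos(t),y+r*np.sin(t),0*t+z],1)).astype(np.float32)
    return cv2.remap(G,uv[:,0][None],uv[:,1][None],1).mean()
X=np.arange(588,606,.5);Y=np.arange(-265,-245,.5)
A=np.array([[sc(x,y,20,35) for y in Y] for x in X]);B=np.array([[sc(x,y,10,41) for y in Y] for x in X])
for M in(A,B,A+B):
    k=np.unravel_index(M.argmax(),M.shape);print(X[k[0]],Y[k[1]],M.max(),np.median(M))
E
```

```text
596.5 -256.5 57.216755 21.280552
588.5 -263.5 44.558388 25.449326
596.5 -256.5 82.70638 47.63723
```

Emit:
move_arm --pt "-0.04 0.16 -0.3 0 0 0" --pt "-0.075 0.32 -0.6 0 0 0" --pt "-0.075 0.32 -0.95 0 0 0" --pt "-0.075 0.32 -0.95 0 0 0" --pt "-0.075 0.32 -0.95 0 0 0"

```text
clock: 27.35
eef_pos: [597.6, -256.8, 72.3]
ee_rot: [0.001, 0.615, 0.789, 0.0]
wrist_force: [0.2, -0.1, -0.1]
opening: 42.6
grip_force: 61.3
```

```bash
python3 - <<'E'
from ring import *
manip.capture("top")
print(wpose().round(3))
E
```

```text
[[-2.44000e-01  9.70000e-01  2.00000e-03  5.97812e+02]
 [ 9.70000e-01  2.44000e-01 -0.00000e+00 -2.57014e+02]
 [-1.00000e-03  2.00000e-03 -1.00000e+00  7.25970e+01]
 [ 0.00000e+00  0.00000e+00  0.00000e+00  1.00000e+00]]
```

Lower 14 mm with a −1 mm x correction.

Emit:
move_arm --pt "-0.01 0 -0.1 0 0 0" --pt "-0.01 0 -0.17 0 0 0" --pt "-0.01 0 -0.17 0 0 0"

```text
clock: 27.78
eef_pos: [596.0, -256.8, 56.9]
ee_rot: [-0.0, 0.615, 0.789, -0.0]
wrist_force: [0.3, -0.6, -0.8]
opening: 43.1
grip_force: 61.3
```

Emit:
move_arm --pt "0 0 -0.03 0 0 0" --pt "0 0 -0.03 0 0 0"

```text
clock: 28.02
eef_pos: [596.5, -256.9, 55.2]
ee_rot: [0.0, 0.615, 0.789, 0.0]
wrist_force: [-0.1, 0.0, -0.9]
opening: 42.5
grip_force: 61.3
```

Emit:
move_arm --hand 0.75 --pt "0 0 0 0 0 0" --pt "0 0 0 0 0 0" --pt "0 0 0 0 0 0"

```text
clock: 28.4
eef_pos: [596.4, -256.9, 55.2]
ee_rot: [0.0, 0.615, 0.789, 0.0]
wrist_force: [0.6, 1.4, 0.7]
opening: 64.2
grip_force: 0.0
```

Emit:
move_arm --pt "0 0 0.3 0 0 0" --pt "0 0 0.8 0 0 0" --pt "0.04 -0.3 1 0 0 0" --pt "0.04 -0.3 1 0 0 0"

```text
clock: 28.9
eef_pos: [599.7, -283.3, 136.8]
ee_rot: [0.002, 0.616, 0.788, -0.0]
wrist_force: [0.7, 0.4, -0.4]
opening: 64.3
grip_force: 0.0
```

```bash
python3 - <<'E'
from ring import *
T=snap("w13");print(T[:3,3].round(1))
m,P=blob3("w13");W=P@T[:3,:3].T+T[:3,3];print(m.sum(),np.percentile(W,[2,50,98],axis=0).round(1),((np.percentile(W,2,axis=0)+np.percentile(W,98,axis=0))/2).round(1))
v,u=np.nonzero(m);c=(u.min()+u.max())/2,(v.min()+v.max())/2;print(c,watz(T,*c,43))
m,t=None,None
p,d=manip.capture("scene");W=world("scene",d);k=(W[...,2]>262)&(W[...,2]<300)&(W[...,0]>660)&(W[...,1]<-200)&(W[...,1]>-330)
Q=W[k];print(len(Q),np.percentile(Q,[5,50,95],axis=0).round(1));Y=(Q[:,1]<-270)&(Q[:,1]>-290);print(np.median(Q[Y],axis=0))
E
```

```text
[ 599.7 -283.3  136.8]
1536 [[ 163.1 -718.    62.7]
 [ 231.6 -651.7   63.8]
 [ 294.7 -601.5   64.8]] [ 228.9 -659.7   63.7]
(np.float64(31.5), np.float64(369.5)) [ 197.88511205 -686.5958318 ]
314 [[ 702.8 -305.   268.3]
 [ 713.2 -260.3  284.4]
 [ 727.  -224.2  289.1]]
[ 718.86976751 -279.8077963   285.61209252]
```

```bash
python3 - <<'E'
from ring import *
T=np.load("pics/w13_T.npy");i=cv2.imread("pics/w13.png");e=wproj(T,[596.5,-256.5,45])[0];print(e)
u,v=e.round().astype(int)
lab=cv2.cvtColor(i,cv2.COLOR_BGR2LAB).astype(int)[...,1];print(lab[v-44:v+45:4,u-48:u+49:4])
g=lab.astype(np.float32);G=np.hypot(cv2.Sobel(g,5,1,0),cv2.Sobel(g,5,0,1));G=np.minimum(G,30)
t=np.linspace(0,2*np.pi,90,endpoint=False)
def sc(x,y,r,z):
    q=wproj(T,np.stack([x+r*np.cos(t),y+r*np.sin(t),0*t+z],1)).astype(np.float32)
    return cv2.remap(G,q[:,0][None],q[:,1][None],1).mean()
X=np.arange(580,615,.5);Y=np.arange(-275,-240,.5)
A=np.array([[sc(x,y,23,45)+sc(x,y,13,45) for y in Y] for x in X]);k=np.unravel_index(A.argmax(),A.shape);print(X[k[0]],Y[k[1]],A.max(),np.median(A))
E
```

```text
[320.80932576 174.73252969]
[[129 129 129 130 130 129 129 129 129 130 130 130 129 129 129 130 129 130
  129 129 129 129 129 129 129]
 [129 130 129 131 130 130 130 130 129 129 129 130 130 129 128 129 129 130
  130 130 130 130 129 129 129]
 [129 129 129 129 129 129 130 128 129 130 129 129 129 130 129 130 130 129
  129 129 130 130 129 130 129]
 [129 129 129 130 130 130 129 129 129 129 132 139 139 137 133 130 130 129
  129 129 129 129 130 129 130]
 [129 130 129 129 129 129 128 129 137 147 148 149 150 149 149 147 137 129
  129 129 129 129 129 130 129]
 [129 129 130 129 129 129 129 141 149 149 149 148 149 150 149 150 149 143
  129 129 129 129 129 129 129]
 [129 130 129 129 130 129 144 150 148 149 148 148 148 149 148 148 148 148
  143 130 128 129 129 129 129]
 [129 129 129 129 129 131 149 149 148 148 138 130 129 130 138 148 147 148
  148 134 129 130 129 130 128]
 [129 131 129 130 130 145 148 148 148 132 129 130 129 129 129 133 146 148
  149 146 129 128 129 128 130]
 [129 130 129 129 130 149 148 148 138 130 131 129 130 130 129 130 135 148
  148 148 129 129 128 129 129]
 [130 129 129 129 131 
[... 926 characters left out ...]
30 130 130 130 129 130 130 130 130 130 130 130 132 131 129 130 129 129
  129 130 129 130 130 130 128]
 [129 130 130 129 129 129 130 129 129 130 129 129 130 130 130 129 129 130
  130 130 129 130 129 130 129]
 [130 130 129 130 130 130 130 129 129 130 130 130 129 130 130 129 130 129
  129 130 130 130 130 130 130]
 [130 129 130 129 129 130 129 130 129 130 129 129 130 130 129 130 130 130
  129 130 129 129 129 130 130]]Traceback (most recent call last):
  File "<stdin>", line 11, in <module>
  File "<stdin>", line 8, in sc
  File "h.py", line 33, in wproj
    m=manip.camera_model("wrist");K=m["camera_matrix"];X=np.linalg.inv(T@m["T_tool_cam"])
ValueError: time passes only in moves, steps and waits
```

Emit:
move_arm --pt "0 0 0.5 0 0 0" --pt "0 0 1 0 0 0"

```text
clock: 29.25
eef_pos: [599.3, -279.4, 214.6]
ee_rot: [-0.001, 0.614, 0.789, -0.0]
wrist_force: [0.4, 0.3, -0.6]
opening: 64.1
grip_force: 0.0
```

Emit:
move_arm --pt "0 0 0.5 0 0 0" --pt "0 0 1 0 0 0"

```text
clock: 29.5
eef_pos: [599.6, -279.5, 295.2]
ee_rot: [-0.001, 0.614, 0.789, 0.0]
wrist_force: [-0.2, -0.9, -1.0]
opening: 64.1
grip_force: 0.0
```

Emit:
move_arm --pt "0.1 0 0.5 0 0 0" --pt "0.7 0.03 0.5 0 0 0" --pt "0.7 0.03 0.5 0 0 0"

```text
clock: 29.88
eef_pos: [658.5, -275.4, 331.4]
ee_rot: [-0.002, 0.613, 0.79, -0.0]
wrist_force: [-0.1, 0.4, -0.8]
opening: 64.0
grip_force: 0.0
```

Emit:
move_arm --pt "0.4 0.01 0 0 0 0" --pt "0.76 0.02 0 0 0 0" --pt "0.76 0.02 0 0 0 0" --pt "0.76 0.02 0 0 0 0"

```text
clock: 30.38
eef_pos: [715.7, -277.0, 334.5]
ee_rot: [-0.001, 0.615, 0.788, -0.0]
wrist_force: [-0.2, -0.3, 0.3]
opening: 64.1
grip_force: 0.0
```

```bash
python3 - <<'E'
from ring import *
T=snap("w14");print(T.round(3));print(manip.read_state()["joints"].round(2))
d=np.load("pics/w14_d.npy");M=manip.camera_model("wrist");X=M["T_tool_cam"];P=[]
for b in range(0,400,2):
    for a in range(160,480,2):
        if 60<d[b,a]<330:
            o,r=wray(np.linalg.inv(X),a,b);P.append(r*d[b,a]/r[2])
P=np.array(P)@X[:3,:3].T+X[:3,3];W=P@T[:3,:3].T+T[:3,3]
k=(abs(W[:,2]-276)<14)&(W[:,1]<-200);Q=W[k];print(len(Q))
h=np.array([722.6,-224.9]);ex=np.array([-.97,-.243]);ey=np.array([.243,-.97])
q=np.c_[(Q[:,:2]-h)@ex,(Q[:,:2]-h)@ey,Q[:,2]]
for y0 in range(-20,90,10):
    s=q[(q[:,1]>=y0)&(q[:,1]<y0+10)]
    if len(s)>3: print(y0,len(s),np.percentile(s[:,0],[5,50,95]).round(1),np.percentile(s[:,2],[50,95]).round(1))
E
```

```text
[[-2.43000e-01  9.70000e-01 -1.00000e-03  7.15744e+02]
 [ 9.70000e-01  2.43000e-01  0.00000e+00 -2.76992e+02]
 [ 0.00000e+00 -1.00000e-03 -1.00000e+00  3.34528e+02]
 [ 0.00000e+00  0.00000e+00  0.00000e+00  1.00000e+00]]
[-0.    0.74  0.72  0.83 -0.47  1.69  0.76]Traceback (most recent call last):
  File "<stdin>", line 7, in <module>
  File "h.py", line 26, in wray
    m=manip.camera_model("wrist");K=m["camera_matrix"];X=T@m["T_tool_cam"]
ValueError: time passes only in moves, steps and waits
```

```bash
cat >> h.py <<'E'
import functools
_cm=functools.lru_cache(None)(manip.camera_model)
class _M:
    def __getattr__(s,n): return _cm if n=="camera_model" else getattr(_real,n)
_real=manip;manip=_M()
E
cat > lev.py <<'E'
from ring import *
import ring; 
def lev(k):
    T=np.load(f"pics/{k}_T.npy");d=np.load(f"pics/{k}_d.npy");X=manip.camera_model("wrist")["T_tool_cam"];P=[];I=np.linalg.inv(X)
    for b in range(0,400,2):
        for a in range(160,480,2):
            if 60<d[b,a]<330:
                o,r=wray(I,a,b);P.append(r*d[b,a]/r[2])
    P=np.array(P)@X[:3,:3].T+X[:3,3];W=P@T[:3,:3].T+T[:3,3]
    h=np.array([722.6,-224.9]);ex=np.array([-.97,-.243]);ey=np.array([.243,-.97])
    print("tcp press",((T[:2,3]-h)@ex).round(1),((T[:2,3]-h)@ey).round(1))
    Q=W[abs(W[:,2]-276)<14];q=np.c_[(Q[:,:2]-h)@ex,(Q[:,:2]-h)@ey,Q[:,2]]
    for y0 in range(-20,90,10):
        s=q[(q[:,1]>=y0)&(q[:,1]<y0+10)&(abs(q[:,0])<60)]
        if len(s)>3: print(y0,len(s),np.percentile(s[:,0],[5,50,95]).round(1),np.percentile(s[:,2],[50,95]).round(1))
E
python3 -c "
from lev import *
lev('w14')"
```

```text
tcp press 19.3 48.9
-20 9 [14.  18.3 22.7] [270.  270.7]
-10 128 [11.5 18.4 26.3] [286.  287.7]
0 122 [11.5 19.5 26.3] [285.8 287.6]
10 120 [11.3 18.9 26.4] [285.9 288. ]
20 115 [11.2 18.3 26.5] [285.9 287.7]
30 112 [11.1 19.5 26.7] [286.1 287.6]
40 100 [12.3 19.5 26.8] [286.  287.5]
50 96 [12.2 19.5 26. ] [286.3 287.8]
60 83 [12.1 19.5 25.8] [286.1 287.5]
70 78 [11.8 18.9 25.9] [286.4 287.4]
80 5 [14.7 18.2 23.1] [285.5 285.7]
```

Emit:
move_arm --pt "0 0 -0.3 0 0 0" --pt "0 0 -0.68 0 0 0" --pt "0 0 -0.68 0 0 0" --pt "0 0 -0.68 0 0 0"

```text
clock: 30.92
eef_pos: [716.3, -277.0, 282.6]
ee_rot: [0.001, 0.615, 0.789, 0.0]
wrist_force: [0.7, 0.3, 0.4]
opening: 63.9
grip_force: 0.0
```

Emit:
move_arm --hand 0 --pt "0 0 0 0 0 0" --pt "0 0 0 0 0 0" --pt "0 0 0 0 0 0" --pt "0 0 0 0 0 0" --pt "0 0 0 0 0 0"

```text
clock: 31.55
eef_pos: [716.1, -277.2, 281.5]
ee_rot: [0.0, 0.615, 0.789, -0.0]
wrist_force: [-3.3, 1.4, 5.7]
opening: 14.1
grip_force: 58.6
```

```bash
python3 - <<'E'
import numpy as np
def p(t): t=np.radians(t);return np.array([-.97*220*np.cos(t),-.243*220*np.cos(t),220*np.sin(t)])
for a in range(5):
    t0=85-17*a; print([[*((p(t0-3.4*(i+1))-p(t0))/80).round(3),0,0,0] for i in range(5)])
E
```

```text
[[np.float64(-0.157), np.float64(-0.039), np.float64(-0.019), 0, 0, 0], [np.float64(-0.313), np.float64(-0.078), np.float64(-0.048), 0, 0, 0], [np.float64(-0.467), np.float64(-0.117), np.float64(-0.086), 0, 0, 0], [np.float64(-0.618), np.float64(-0.155), np.float64(-0.133), 0, 0, 0], [np.float64(-0.767), np.float64(-0.192), np.float64(-0.19), 0, 0, 0]]
[[np.float64(-0.145), np.float64(-0.036), np.float64(-0.066), 0, 0, 0], [np.float64(-0.286), np.float64(-0.072), np.float64(-0.14), 0, 0, 0], [np.float64(-0.422), np.float64(-0.106), np.float64(-0.223), 0, 0, 0], [np.float64(-0.554), np.float64(-0.139), np.float64(-0.314), 0, 0, 0], [np.float64(-0.679), np.float64(-0.17), np.float64(-0.413), 0, 0, 0]]
[[np.float64(-0.12), np.float64(-0.03), np.float64(-0.106), 0, 0, 0], [np.float64(-0.234), np.float64(-0.059), np.float64(-0.22), 0, 0, 0], [np.float64(-0.341), np.float64(-0.085), np.float64(-0.34), 0, 0, 0], [np.float64(-0.44), np.float64(-0.11), np.float64(-0.467), 0, 0, 0], [np.float64(-0.533), np.float64(-0.133), np.float64(-0.599), 0, 0, 0]]
[[np.float64(-0.085), np.float64(-0.021), np.float64(-0.138), 0, 0, 0], [np.float64(-0.161), np.float64(-0.04), np.float64(-0.281), 0, 0, 0], [np.float64(-0.229), np.float64(-0.057), np.float64(-0.428), 0, 0, 0], [np.float64(-0.289), np.float64(-0.072), np.float64(-0.579), 0, 0, 0], [np.float64(-0.339), np.float64(-0.085), np.float64(-0.734), 0, 0, 0]]
[[np.float64(-0.042), np.float64(-0.01), np.float64(-0.157), 0, 0, 0], [np.float64(-0.074), np.float64(-0.019), np.float64(-0.317), 0, 0, 0], [np.float64(-0.098), np.float64(-0.024), np.float64(-0.478), 0, 0, 0], [np.float64(-0.112), np.float64(-0.028), np.float64(-0.641), 0, 0, 0], [np.float64(-0.117), np.float64(-0.029), np.float64(-0.804), 0, 0, 0]]
```

Emit:
move_arm --pt "-0.157 -0.039 -0.019 0 0 0" --pt "-0.313 -0.078 -0.048 0 0 0" --pt "-0.467 -0.117 -0.086 0 0 0" --pt "-0.618 -0.155 -0.133 0 0 0" --pt "-0.767 -0.192 -0.19 0 0 0"

```text
clock: 32.17
eef_pos: [656.4, -292.3, 266.8]
ee_rot: [0.002, 0.614, 0.789, 0.001]
wrist_force: [9.0, -4.2, -5.8]
opening: 13.9
grip_force: 61.0
```

Emit:
move_arm --pt "-0.145 -0.036 -0.066 0 0 0" --pt "-0.286 -0.072 -0.14 0 0 0" --pt "-0.422 -0.106 -0.223 0 0 0" --pt "-0.554 -0.139 -0.314 0 0 0" --pt "-0.679 -0.17 -0.413 0 0 0"

```text
clock: 32.8
eef_pos: [602.0, -306.1, 233.9]
ee_rot: [0.002, 0.615, 0.789, 0.001]
wrist_force: [5.1, -3.6, 1.9]
opening: 14.1
grip_force: 62.8
```

Emit:
move_arm --pt "-0.12 -0.03 -0.106 0 0 0" --pt "-0.234 -0.059 -0.22 0 0 0" --pt "-0.341 -0.085 -0.34 0 0 0" --pt "-0.44 -0.11 -0.467 0 0 0" --pt "-0.533 -0.133 -0.599 0 0 0"

```text
clock: 33.42
eef_pos: [559.2, -317.0, 185.0]
ee_rot: [0.002, 0.615, 0.789, 0.001]
wrist_force: [7.5, -3.7, 2.4]
opening: 14.1
grip_force: 66.3
```

Emit:
move_arm --pt "-0.085 -0.021 -0.138 0 0 0" --pt "-0.161 -0.04 -0.281 0 0 0" --pt "-0.229 -0.057 -0.428 0 0 0" --pt "-0.289 -0.072 -0.579 0 0 0" --pt "-0.339 -0.085 -0.734 0 0 0"

```text
clock: 34.05
eef_pos: [531.8, -324.0, 126.4]
ee_rot: [0.002, 0.615, 0.789, 0.0]
wrist_force: [4.1, -3.3, 5.2]
opening: 14.1
grip_force: 70.4
```

Emit:
move_arm --pt "-0.042 -0.01 -0.157 0 0 0" --pt "-0.074 -0.019 -0.317 0 0 0" --pt "-0.098 -0.024 -0.478 0 0 0" --pt "-0.112 -0.028 -0.641 0 0 0" --pt "-0.117 -0.029 -0.8 0 0 0"

```text
clock: 34.67
eef_pos: [521.0, -326.9, 62.1]
ee_rot: [0.001, 0.615, 0.788, -0.0]
wrist_force: [-2.9, -2.6, 7.8]
opening: 14.1
grip_force: 74.5
```

Emit:
move_arm --pt "0 0 -0.02 0 0 0" --pt "0 0 -0.04 0 0 0" --pt "0 0 -0.04 0 0 0"

```text
clock: 35.05
eef_pos: [520.9, -326.9, 58.9]
ee_rot: [0.0, 0.615, 0.788, -0.001]
wrist_force: [-1.7, -2.0, 6.4]
opening: 13.9
grip_force: 74.6
```

Emit:
move_arm --pt "0 0 -0.025 0 0 0" --pt "0 0 -0.025 0 0 0"

```text
clock: 35.3
eef_pos: [520.9, -326.9, 56.9]
ee_rot: [0.0, 0.615, 0.788, -0.001]
wrist_force: [-2.0, -2.3, 6.4]
opening: 13.9
grip_force: 74.7
```

Emit:
move_arm --pt "0 0 -0.025 0 0 0" --pt "0 0 -0.025 0 0 0"

```text
clock: 35.55
eef_pos: [520.9, -326.9, 55.8]
ee_rot: [0.0, 0.615, 0.788, -0.0]
wrist_force: [-5.5, -0.6, 15.9]
opening: 14.1
grip_force: 75.6
```

Emit:
move_arm --pt "0 0 -0.025 0 0 0" --pt "0 0 -0.025 0 0 0"

```text
clock: 35.8
eef_pos: [520.9, -326.9, 55.4]
ee_rot: [0.0, 0.615, 0.788, 0.0]
wrist_force: [-12.0, 5.6, 34.6]
opening: 14.1
grip_force: 77.6
```

```bash
python3 - <<'E'
from lev import *
for n in("scene","top"):
    p,d=manip.capture(n);cv2.imwrite(f"pics/{n}2.png",p[:,:,::-1]);lab=cv2.cvtColor(p,cv2.COLOR_RGB2LAB).astype(int)
    m=((lab[...,1]>148)).astype(np.uint8);k,l,st,ce=cv2.connectedComponentsWithStats(m);W=world(n,d)
    for j in range(1,k):
        if 12<st[j,4]<400: print(n,st[j],ce[j].round(1),np.median(W[l==j],axis=0).round(1))
T=snap("w15")
i=cv2.imread("pics/w15.png");lab=cv2.cvtColor(i,cv2.COLOR_BGR2LAB).astype(int);d=np.load("pics/w15_d.npy")
m=((lab[...,1]>145)).astype(np.uint8);k,l,st,ce=cv2.connectedComponentsWithStats(m)
for j in range(1,k):
    if st[j,4]>60: print("w",st[j],ce[j].round(1),watz(T,*ce[j],5).round(1),watz(T,*ce[j],40).round(1),np.median(d[l==j]))
print(wproj(T,[596.5,-256.5,40]))
E
```

```text
scene [190 160   9  23 165] [193.8 171.2] [ 354.2 -496.4   24.5]
top [426 268  13  26 162] [431.9 281.1] [ 347.5 -494.6   22.4]
top [484 273  12  18  41] [491.1 279.6] [ 363.8 -696.4   61.6]
top [462 274  15   5  18] [468.6 275.2] [ 373.9 -615.2   61.6]
top [494 292   6  20  25] [496.7 301.6] [ 285.  -708.8   62.8]
w [467 121  51  24 280] [487.3 129.4] [ 607.9 -237.5] [ 587.  -241.7] 130.0722
w [468 195  32  15 215] [481.3 202.3] [ 620.4 -282.8] [ 597. -278.] 139.99379
w [ 56 330  46  34 946] [ 76.3 345.1] [ 316.3 -515.7] [ 354.1 -464. ] 202.72003
[[493.60855099 162.71533939]]
```

Emit:
move_arm --pt "0.005 0.001 0.24 0 0 0" --pt "0.019 0.005 0.44 0 0 0" --pt "0.043 0.01 0.6 0 0 0" --pt "0.075 0.019 0.76 0 0 0" --pt "0.117 0.029 0.92 0 0 0"

```text
clock: 36.58
eef_pos: [532.9, -323.4, 127.2]
ee_rot: [0.002, 0.615, 0.789, 0.0]
wrist_force: [24.8, -6.1, -6.4]
opening: 13.7
grip_force: 75.6
```

Emit:
move_arm --pt "0.05 0.013 0.155 0 0 0" --pt "0.11 0.028 0.306 0 0 0" --pt "0.178 0.045 0.453 0 0 0" --pt "0.254 0.064 0.596 0 0 0" --pt "0.339 0.085 0.734 0 0 0"

```text
clock: 37.2
eef_pos: [562.1, -313.9, 184.8]
ee_rot: [0.002, 0.613, 0.79, 0.002]
wrist_force: [16.4, 10.0, -10.2]
opening: 14.0
grip_force: 74.2
```

Emit:
move_arm --pt "0.093 0.023 0.132 0 0 0" --pt "0.192 0.048 0.259 0 0 0" --pt "0.299 0.074 0.379 0 0 0" --pt "0.413 0.103 0.493 0 0 0" --pt "0.533 0.133 0.599 0 0 0"

```text
clock: 37.83
eef_pos: [603.2, -301.3, 230.2]
ee_rot: [-0.002, 0.613, 0.79, 0.002]
wrist_force: [16.0, 3.5, -18.3]
opening: 13.8
grip_force: 70.3
```

Emit:
move_arm --pt "0.125 0.031 0.099 0 0 0" --pt "0.257 0.064 0.19 0 0 0" --pt "0.393 0.098 0.273 0 0 0" --pt "0.534 0.134 0.347 0 0 0" --pt "0.679 0.17 0.413 0 0 0"

```text
clock: 38.45
eef_pos: [655.6, -287.8, 262.7]
ee_rot: [-0.004, 0.613, 0.79, 0.001]
wrist_force: [4.3, 6.5, -11.7]
opening: 13.7
grip_force: 67.1
```

Emit:
move_arm --pt "0.149 0.037 0.057 0 0 0" --pt "0.3 0.075 0.104 0 0 0" --pt "0.454 0.113 0.142 0 0 0" --pt "0.61 0.153 0.171 0 0 0" --pt "0.767 0.192 0.19 0 0 0"

```text
clock: 39.08
eef_pos: [716.1, -272.5, 279.0]
ee_rot: [-0.004, 0.614, 0.79, 0.001]
wrist_force: [-21.1, 12.5, 3.9]
opening: 13.9
grip_force: 64.5
```

Emit:
move_arm --hand 0.75 --pt "0 0 0 0 0 0" --pt "0 0 0 0 0 0" --pt "0 0 0 0 0 0" --pt "0 0 0 0 0 0" --pt "0 0 0 0 0 0"

```text
clock: 39.7
eef_pos: [716.3, -276.9, 281.3]
ee_rot: [0.0, 0.615, 0.789, 0.0]
wrist_force: [-0.7, -0.3, -0.2]
opening: 63.7
grip_force: 0.0
```

Emit:
move_arm --pt "0 0 0.3 0 0 0" --pt "0 0 0.7 0 0 0" --pt "0 0 0.7 0 0 0"

```text
clock: 40.08
eef_pos: [716.8, -277.5, 340.3]
ee_rot: [0.002, 0.615, 0.789, 0.0]
wrist_force: [0.3, -0.1, 0.6]
opening: 63.8
grip_force: 0.0
```

```bash
python3 -c "
from lev import *
T=snap('w16');lev('w16')"
```

```text
tcp press 18.4 49.6
-20 12 [13.1 19.  24.9] [279.9 281.1]
-10 120 [12.6 19.6 26.7] [285.9 287.7]
0 117 [11.4 18.4 26.7] [285.8 287.7]
10 114 [11.2 18.4 25.5] [285.9 287.9]
20 104 [11.1 18.4 25.6] [286.1 287.8]
30 103 [11.  18.4 25.7] [286.1 287.6]
40 101 [10.9 18.4 25.8] [286.  287.8]
50 92 [10.8 18.4 25.9] [285.5 287.5]
60 90 [10.6 18.4 26.1] [286.  287.8]
70 82 [11.8 18.4 26.2] [285.6 287.3]
80 8 [12.2 17.7 21.9] [286.3 287.7]
```

Emit:
move_arm --pt "-0.5 0 0 0 0 0" --pt "-1 -0.04 0 0 0 0"

```text
clock: 40.38
eef_pos: [635.3, -279.7, 335.3]
ee_rot: [-0.001, 0.615, 0.789, -0.0]
wrist_force: [0.3, -0.1, 1.8]
opening: 64.1
grip_force: 0.0
```

Emit:
move_arm --pt "-0.46 -0.03 -0.3 0 0 0" --pt "-0.46 -0.03 -0.9 0 0 0"

```text
clock: 40.62
eef_pos: [597.6, -283.9, 266.1]
ee_rot: [0.002, 0.616, 0.788, 0.001]
wrist_force: [0.4, 0.1, -0.7]
opening: 64.1
grip_force: 0.0
```

Emit:
move_arm --pt "0 0 -0.5 0 0 0" --pt "0 0 -1 0 0 0"

```text
clock: 40.88
eef_pos: [598.9, -281.8, 182.9]
ee_rot: [-0.001, 0.615, 0.789, 0.0]
wrist_force: [0.1, 1.0, -0.1]
opening: 64.4
grip_force: 0.0
```

Emit:
move_arm --pt "0 0 -0.3 0 0 0" --pt "0 0 -0.6 0 0 0" --pt "0 0 -0.6 0 0 0" --pt "0 0 -0.6 0 0 0"

```text
clock: 41.38
eef_pos: [599.7, -282.6, 137.7]
ee_rot: [0.0, 0.615, 0.789, 0.0]
wrist_force: [0.1, 0.3, 1.1]
opening: 64.4
grip_force: 0.0
```

```bash
cat >rf.py <<'E'
from lev import *
def rf(k,x0,y0,z,w=30):
    T=snap(k);print(T[:3,3].round(1));i=cv2.imread(f"pics/{k}.png")
    g=cv2.GaussianBlur(cv2.cvtColor(i,cv2.COLOR_BGR2LAB)[...,1],(0,0),.8).astype(np.float32);G=np.minimum(np.hypot(cv2.Sobel(g,5,1,0),cv2.Sobel(g,5,0,1)),40)
    t=np.linspace(0,2*np.pi,72,endpoint=False)
    def sc(x,y,r):
        q=wproj(T,np.stack([x+r*np.cos(t),y+r*np.sin(t),0*t+z],1)).astype(np.float32);return cv2.remap(G,q[:,0][None],q[:,1][None],1).mean()
    X=np.arange(x0-w,x0+w,1.);Y=np.arange(y0-w,y0+w,1.)
    A=np.array([[sc(x,y,23)+sc(x,y,13) for y in Y] for x in X]);a=np.unravel_index(A.argmax(),A.shape);print("ring",X[a[0]],Y[a[1]],A.max().round(1),np.median(A).round(1))
E
python3 -c "
from rf import *
rf('w17',596.5,-256.5,45)"
```

```text
[ 599.7 -282.6  137.7]
ring 596.5 -257.5 74.7 14.6
```

Emit:
move_arm --pt "-0.02 0.16 0 0 0 0" --pt "-0.04 0.316 -0.2 0 0 0" --pt "-0.04 0.316 -0.5 0 0 0" --pt "-0.04 0.316 -0.8 0 0 0" --pt "-0.04 0.316 -0.8 0 0 0"

```text
clock: 42.05
eef_pos: [595.2, -255.4, 70.8]
ee_rot: [-0.002, 0.614, 0.789, -0.001]
wrist_force: [0.4, 0.7, 0.1]
opening: 63.7
grip_force: 0.0
```

Emit:
move_arm --pt "0 0 -0.2 0 0 0" --pt "0 0 -0.22 0 0 0" --pt "0 0 -0.22 0 0 0"

```text
clock: 42.42
eef_pos: [596.5, -257.3, 55.7]
ee_rot: [0.0, 0.615, 0.789, 0.0]
wrist_force: [-0.4, -0.0, 0.8]
opening: 63.8
grip_force: 0.0
```

Emit:
move_arm --hand 0 --pt "0 0 0 0 0 0" --pt "0 0 0 0 0 0" --pt "0 0 0 0 0 0" --pt "0 0 0 0 0 0"

```text
clock: 42.92
eef_pos: [596.7, -257.5, 56.8]
ee_rot: [0.001, 0.615, 0.789, 0.0]
wrist_force: [-2.2, 0.5, 8.2]
opening: 42.6
grip_force: 59.6
```

Emit:
move_arm --pt "0 0 0.3 0 0 0" --pt "0 0 0.7 0 0 0" --pt "0 0 1 0 0 0"

```text
clock: 43.3
eef_pos: [596.6, -257.4, 137.1]
ee_rot: [0.001, 0.615, 0.789, 0.0]
wrist_force: [0.2, 1.1, -1.4]
opening: 42.4
grip_force: 60.9
```

Emit:
move_arm --pt "-0.1 0.5 0.4 0 0 0.07" --pt "-0.194 1 0.8 0 0 0.14"

```text
clock: 43.55
eef_pos: [580.4, -176.7, 200.5]
ee_rot: [0.0, 0.524, 0.852, -0.0]
wrist_force: [1.1, 0.8, -1.1]
opening: 41.8
grip_force: 61.0
```

Emit:
move_arm --pt "-0.1 0.5 0 0 0 0.07" --pt "-0.194 1 0 0 0 0.14"

```text
clock: 43.8
eef_pos: [565.1, -96.0, 200.3]
ee_rot: [0.001, 0.426, 0.904, 0.001]
wrist_force: [0.3, -0.5, -1.2]
opening: 42.4
grip_force: 61.0
```

Emit:
move_arm --pt "-0.1 0.5 0 0 0 0.07" --pt "-0.194 1 0 0 0 0.14"

```text
clock: 44.05
eef_pos: [549.4, -16.1, 199.9]
ee_rot: [0.0, 0.325, 0.946, 0.0]
wrist_force: [1.0, -0.1, -1.3]
opening: 42.5
grip_force: 61.0
```

Emit:
move_arm --pt "-0.1 0.5 0 0 0 0.07" --pt "-0.194 1 0 0 0 0.132" --pt "-0.194 1 0 0 0 0.132" --pt "-0.194 1 0 0 0 0.132"

```text
clock: 44.55
eef_pos: [534.4, 62.0, 199.8]
ee_rot: [0.0, 0.227, 0.974, -0.0]
wrist_force: [0.0, 0.2, -1.7]
opening: 42.2
grip_force: 61.0
```

```bash
python3 - <<'E'
from lev import *
T=snap("w18");print(T.round(3));i=cv2.imread("pics/w18.png");g=cv2.GaussianBlur(cv2.cvtColor(i,cv2.COLOR_BGR2GRAY),(0,0),.8).astype(np.float32)
G=np.minimum(np.hypot(cv2.Sobel(g,5,1,0),cv2.Sobel(g,5,0,1)),60);e=wproj(T,[498.7,81.4,136])[0];print(e)
t=np.linspace(0,2*np.pi,60,endpoint=False)
for z in(133,137):
    X=np.arange(485,512,.5);Y=np.arange(68,95,.5);A=[]
    for x in X:
        for y in Y:
            q=wproj(T,np.stack([x+7*np.cos(t),y+7*np.sin(t),0*t+z],1)).astype(np.float32);A.append(cv2.remap(G,q[:,0][None],q[:,1][None],1).mean())
    A=np.array(A).reshape(len(X),-1);a=np.unravel_index(A.argmax(),A.shape);print(z,X[a[0]],Y[a[1]],A.max(),np.median(A))
u,v=e.round().astype(int)
c=cv2.resize(i[max(v-70,0):v+130,u-110:u+110],None,fx=2.7,fy=2.7,interpolation=cv2.INTER_CUBIC);cv2.imwrite("pics/w18c.png",c);print(c.shape,max(v-70,0),u-110)
E
```

```text
[[-8.97000e-01  4.43000e-01  0.00000e+00  5.34404e+02]
 [ 4.43000e-01  8.97000e-01 -0.00000e+00  6.20160e+01]
 [-0.00000e+00  0.00000e+00 -1.00000e+00  1.99758e+02]
 [ 0.00000e+00  0.00000e+00  0.00000e+00  1.00000e+00]]
[318.45544687 160.99843544]
133 500.0 82.0 45.12399 21.211712
137 499.0 82.5 46.635433 21.227175
(540, 594, 3) 91 208
```

View pics/w18c.png

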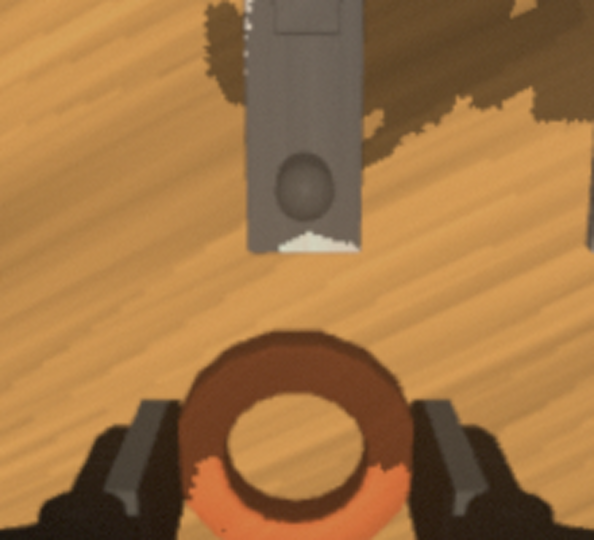

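Emit:
move_arm --pt "-0.22 0.125 0 0 0 0" --pt "-0.437 0.25 0 0 0 0" --pt "-0.437 0.25 -0.1 0 0 0" --pt "-0.437 0.25 -0.3 0 0 0" --pt "-0.437 0.25 -0.3 0 0 0"

```text
clock: 45.22
eef_pos: [498.9, 81.7, 173.8]
ee_rot: [-0.001, 0.227, 0.974, -0.001]
wrist_force: [-0.4, 0.0, -1.0]
opening: 42.5
grip_force: 61.0
```

```bash
python3 - <<'E'
from h import *
manip.capture("top");print(wpose().round(3))
E
```

```text
[[-8.97000e-01  4.43000e-01 -2.00000e-03  4.99228e+02]
 [ 4.43000e-01  8.97000e-01 -1.00000e-03  8.19440e+01]
 [ 1.00000e-03 -2.00000e-03 -1.00000e+00  1.74554e+02]
 [ 0.00000e+00  0.00000e+00  0.00000e+00  1.00000e+00]]
```

Aligned. Lower 35 mm, then a bit more, watching force.

Emit:
move_arm --pt "0 0 -0.15 0 0 0" --pt "0 0 -0.3 0 0 0" --pt "0 0 -0.45 0 0 0" --pt "0 0 -0.45 0 0 0"

```text
clock: 45.78
eef_pos: [498.7, 82.6, 138.3]
ee_rot: [-0.001, 0.227, 0.974, -0.001]
wrist_force: [0.1, -0.7, -0.9]
opening: 42.4
grip_force: 61.0
```

Emit:
move_arm --pt "0 0 -0.03 0 0 0" --pt "0 0 -0.03 0 0 0"

```text
clock: 46.02
eef_pos: [499.4, 82.9, 137.3]
ee_rot: [0.0, 0.227, 0.974, 0.0]
wrist_force: [0.5, 0.5, -0.7]
opening: 42.3
grip_force: 61.0
```

Emit:
move_arm --pt "0 0 -0.025 0 0 0" --pt "0 0 -0.025 0 0 0"

```text
clock: 46.28
eef_pos: [499.3, 82.8, 135.1]
ee_rot: [-0.0, 0.227, 0.974, 0.0]
wrist_force: [-0.9, 0.1, -0.1]
opening: 42.2
grip_force: 61.0
```

Emit:
move_arm --hand 0.75 --pt "0 0 0 0 0 0" --pt "0 0 0 0 0 0" --pt "0 0 0 0 0 0"

```text
clock: 46.65
eef_pos: [499.4, 82.8, 135.2]
ee_rot: [0.0, 0.227, 0.974, 0.0]
wrist_force: [-0.7, -0.1, -0.2]
opening: 63.8
grip_force: 0.0
```

Emit:
move_arm --pt "0 0 0.3 0 0 0" --pt "0 0 0.7 0 0 0" --pt "0 0 1 0 0 0"

```text
clock: 47.02
eef_pos: [499.6, 82.8, 216.5]
ee_rot: [0.0, 0.227, 0.974, 0.0]
wrist_force: [0.2, -0.5, 0.1]
opening: 64.2
grip_force: 0.0
```

Emit:
move_arm --pt "0.25 -0.125 0 0 0 0" --pt "0.437 -0.25 0 0 0 0" --pt "0.437 -0.25 0 0 0 0" --pt "0.437 -0.25 0 0 0 0"

```text
clock: 47.52
eef_pos: [533.8, 63.2, 214.9]
ee_rot: [-0.0, 0.227, 0.974, -0.0]
wrist_force: [-0.1, -0.6, -0.2]
opening: 63.5
grip_force: 0.0
```

```bash
python3 - <<'E'
from rf import *
rf('w19',499.3,82.2,121,15)
m,P=blob3('w19',143);T=np.load('pics/w19_T.npy');W=P@T[:3,:3].T+T[:3,3];k=np.hypot(W[:,0]-499,W[:,1]-82)<40;print(m.sum(),k.sum())
if k.sum():print(np.percentile(W[k],[5,50,95],axis=0).round(1))
i=cv2.imread("pics/w19.png");d=np.load("pics/w19_d.npy");X=T@manip.camera_model("wrist")["T_tool_cam"]
def Z(x,y,z):
    u,v=wproj(T,[x,y,z])[0].round().astype(int);o,r=wray(T,u,v);return (o+r*(d[v,u]/(np.linalg.inv(X)[:3,:3]@r)[2])).round(1)
for a in np.arange(0,6.28,.785): print(Z(499.3+18*np.cos(a),82.2+18*np.sin(a),122))
p,dd=manip.capture("scene");W=world("scene",dd);k=(abs(W[...,2]-280)<12)&(abs(W[...,0]-715)<25)&(W[...,1]<-215)&(W[...,1]>-310);print("handle pts",k.sum())
print(manip.read_state()["clock"])
E
```

```text
[533.8  63.2 214.9]
ring 500.3 83.2 48.6 13.1
1937 1913
[[481.1  64.2 118.1]
 [500.3  83.1 119.5]
 [519.4 102.1 120.8]]
[517.9  82.2 119.9]
[512.9  95.  119. ]
[499.3 100.5 120.4]
[486.5  95.  119.6]
[481.5  81.8 120.8]
[486.2  69.2 121.1]
[499.8  63.9 120.2]
[512.2  68.9 119.9]
handle pts 297
47.625
```

```bash
python3 -c "
from station import manip
print(manip.hand_in())"
```

```text
the job is handed in; nothing more can be done
None
```

I hung all three arms on the rack, pressed the ring on the anvil and let the lever back up, then laid the ring flat over the peg of the arm in slot0 and handed in at 47.6 s; the hand-in returned no verdict.

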